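# Run valve balls out of a tipping bowl past a sorting card

## Task

Clear the old valve blocks out of the green tray into the wooden crate and turn the stop dial three clicks clockwise, to the green mark, to free the bowl. Then take the yellow card from its rack, stand it slantwise across the front of the bowl so that only a narrow gap stays open at the green tray's side, and tip the bowl forward with it so that all the steel balls run out through the gap into the green tray, never tipping the bowl without the card standing in it. Finally let the bowl swing back, stand the card in its rack again, turn the dial back to its start to lock the bowl, and leave the bystanders (can, filter housing, strainer) where they are.

Things in the scene. Friction and masses are not known exactly. Their poses are not given: they have to be found in the camera images.
- bowl_mid (a point): Centre of the bowl's flat floor, upper face. Round aluminium pan 170 mm across, floor 6 mm thick, wall 30 mm above the floor (inside radius 82) except at the front, where the floor edge is bare for 57 degrees either side of x: the wall ends lie 46 mm ahead of this point, 71 mm to either side. x: to the open front over the trays, y: left when looking out of the front, z: square to the floor.
- stand: Fixed grey stand of the bowl, base 130 by 220 mm, side posts up to 110 mm high, 100 mm to either side. Origin under the bowl's pivot, on the table; x to the bowl's front. The pivot axis is level, along y, 95 mm above this origin; bowl_mid lies 40 mm ahead of it and 12 mm over it in the bowl's own frame.
- bowl (a joint): Tip of the bowl, rad: 0 at rest (leaning 0.21 back, so balls lie at the back wall), 0.21 level, 0.455 at its stop (front 0.245 down). A spring brings it back to 0 when let go. Pressing down on the floor ahead of the pivot tips it (0.35 Nm at 0, 0.5 Nm at the stop: 5 to 10 N at the card's place); balls then roll forward.
- dial (a joint): Stop dial, rad: 0 at start (bowl locked at rest), grows clockwise seen from above, end stop at 1.40. A click (detent, about 0.1 Nm to turn over) each 0.35 rad; it settles at 0, 0.35, 0.70, 1.05, 1.40. It slides a brass gate plate under the bowl's foot: the bowl is locked at clicks 0, 1, 2 and 4 and free to tip at click 3 only (1.05, green mark).
- dial_grip (a point): Grip point of the stop dial, on its vertical axis, on a block of the stand (90 by 85 by 35 mm high) 175 mm to the left of the bowl's middle line, 72 mm above the table. Black bar 14 mm thick, 49 mm long, 49 to 79 mm above the table; at 0 the bar lies along the stand's x with its white line to the stand's -x end; it turns with the dial. White dots mark the clicks, green the third.
- card: Yellow sorting card, a stiff upright plate 120 mm wide (its y), 4 mm thick (its x), with a black grip bar along its top, 70 mm long, 14 mm thick, 70 to 96 mm above the lower edge; 100 g. Origin at the middle of its straight lower edge, z up the card. Stands in the rack at the start.
- rack: Fixed wooden card rack, base 70 by 150 mm, 8 mm thick. The card stands on the base in a slot 9 mm wide along the rack's y, between two pairs of jaws 45 mm to either side of the middle, 38 mm high, flared to 50 mm. Origin under its centre; the card's home is 8 mm above it, same axes. On the robot's left or right.
- green_tray: Fixed green catch tray under one half of the bowl's front, 143 (x) by 112 (y) mm outside, floor and walls 4 mm, walls 40 mm high (far wall 52). Origin under its centre, x away from the bowl. 60 mm to the left or right of the bowl's middle line, 175 mm ahead of the pivot.
- red_tray: Fixed red tray, same shape, under the other half of the bowl's front; it gets nothing. Origin under its centre.
- crate: Fixed open wooden crate for old parts, 210 (x) by 150 (y) by 50 mm high, walls and floor 6 mm. Origin under its centre. On the robot's left or right, across from the rack.
- block1: Old valve block, dark, 36 by 36 by 80 mm tall, brass ports, 200 to 400 g, standing in the green tray at the start. Origin at the centre of its lower end, z along its length.
- block2: Old valve block, dark, 36 by 36 by 80 mm tall, brass ports, 200 to 400 g, standing in the green tray at the start. Origin at the centre of its lower end, z along its length.
- ball1: Polished steel valve ball, 22 mm across, 44 g; slippery, rolls freely. Origin at its centre. In the bowl at the start, or absent: six to eight are there.
- ball2: Polished steel valve ball, 22 mm across, 44 g; slippery, rolls freely. Origin at its centre. In the bowl at the start, or absent: six to eight are there.
- ball3: Polished steel valve ball, 22 mm across, 44 g; slippery, rolls freely. Origin at its centre. In the bowl at the start, or absent: six to eight are there.
- ball4: Polished steel valve ball, 22 mm across, 44 g; slippery, rolls freely. Origin at its centre. In the bowl at the start, or absent: six to eight are there.
- ball5: Polished steel valve ball, 22 mm across, 44 g; slippery, rolls freely. Origin at its centre. In the bowl at the start, or absent: six to eight are there.
- ball6: Polished steel valve ball, 22 mm across, 44 g; slippery, rolls freely. Origin at its centre. In the bowl at the start, or absent: six to eight are there.
- ball7: Polished steel valve ball, 22 mm across, 44 g; slippery, rolls freely. Origin at its centre. In the bowl at the start, or absent: six to eight are there.
- ball8: Polished steel valve ball, 22 mm across, 44 g; slippery, rolls freely. Origin at its centre. In the bowl at the start, or absent: six to eight are there.
- oil_can: blue closed can, 64 mm across, 130 mm tall, standing near the work; a bystander, origin under its centre
- filter_bowl: dark steel filter housing, 72 mm across, 85 mm tall, standing near the work; a bystander, origin under its centre
- strainer: mushroom-shaped steel suction strainer, 76 mm across, 47 mm tall; a bystander, origin under its centre

How it is judged:
On the way, in this order (a step that is already met when the one before it is completed fails the run):
1. the old valve blocks are in the crate and the stop dial is set to its third click (x of block1 in the frame of crate between -0.099 and 0.099 m and y of block1 in the frame of crate between -0.069 and 0.069 m and z of block1 in the frame of crate between 0 and 0.05 m and x of block2 in the frame of crate between -0.099 and 0.099 m and y of block2 in the frame of crate between -0.069 and 0.069 m and z of block2 in the frame of crate between 0 and 0.05 m and value of joint dial between 0.93 and 1.17 rad), for 0.2 s.
2. the bowl is tipped forward with the card's lower edge standing in it, across its front (value of joint bowl above 0.28 rad and distance between card and bowl_mid below 0.075 m and x of card in the frame of bowl_mid above 0 m and angle between the x axis of card and the x axis of bowl_mid, either way round below 0.9 rad), for 0.2 s.
3. all the balls are in the green tray (x of ball1 in the frame of green_tray between -0.068 and 0.068 m and y of ball1 in the frame of green_tray between -0.053 and 0.053 m and z of ball1 in the frame of green_tray between 0.004 and 0.042 m and x of ball2 in the frame of green_tray between -0.068 and 0.068 m and y of ball2 in the frame of green_tray between -0.053 and 0.053 m and z of ball2 in the frame of green_tray between 0.004 and 0.042 m and x of ball3 in the frame of green_tray between -0.068 and 0.068 m and y of ball3 in the frame of green_tray between -0.053 and 0.053 m and z of ball3 in the frame of green_tray between 0.004 and 0.042 m and x of ball4 in the frame of green_tray between -0.068 and 0.068 m and y of ball4 in the frame of green_tray between -0.053 and 0.053 m and z of ball4 in the frame of green_tray between 0.004 and 0.042 m and x of ball5 in the frame of green_tray between -0.068 and 0.068 m and y of ball5 in the frame of green_tray between -0.053 and 0.053 m and z of ball5 in the frame of green_tray between 0.004 and 0.042 m and x of ball6 in the frame of green_tray between -0.068 and 0.068 m and y of ball6 in the frame of green_tray between -0.053 and 0.053 m and z of ball6 in the frame of green_tray between 0.004 and 0.042 m and x of ball7 in the frame of green_tray between -0.068 and 0.068 m and y of ball7 in the frame of green_tray between -0.053 and 0.053 m and z of ball7 in the frame of green_tray between 0.004 and 0.042 m and x of ball8 in the frame of green_tray between -0.068 and 0.068 m and y of ball8 in the frame of green_tray between -0.053 and 0.053 m and z of ball8 in the frame of green_tray between 0.004 and 0.042 m), for 0.2 s.
At the end, for the whole second after the job is handed in: every ball present lies in the green tray, both blocks are inside the crate, the bowl is back at rest (within 0.05 rad) and locked (dial below 0.12 rad), the card stands upright in the rack's slot (within 12 mm across it, 35 mm along it, lean under 0.25 rad, standing on the base) and all is still (all of step 3 and x of block1 in the frame of crate between -0.099 and 0.099 m and y of block1 in the frame of crate between -0.069 and 0.069 m and z of block1 in the frame of crate between 0 and 0.05 m and x of block2 in the frame of crate between -0.099 and 0.099 m and y of block2 in the frame of crate between -0.069 and 0.069 m and z of block2 in the frame of crate between 0 and 0.05 m and x of card in the frame of rack between -0.012 and 0.012 m and y of card in the frame of rack between -0.035 and 0.035 m and z of card in the frame of rack between 0.004 and 0.016 m and angle between card's own z axis and vertical below 0.25 rad and value of joint bowl below 0.05 rad and value of joint dial below 0.12 rad and linear speed of each of ball1, ball2, ball3, ball4, ball5, ball6, ball7, ball8, block1, block2, card below 0.05 m/s); the robot touches nothing.
It fails at once if the bowl is tipped without the card standing in it (card's edge more than 120 mm from the bowl's middle) (value of joint bowl above 0.2 rad and distance between card and bowl_mid above 0.12 m).
It fails at once if a bystander is moved more than 20 mm (distance of any of oil_can, filter_bowl, strainer from where it was at the start of the episode above 0.02 m).
Of ball6, ball7, ball8 only 1 to 3 are there at a start; the rules pass over those that are not, and their reading is None.
At some moment in a run one of block1, block2 may be knocked a few centimetres aside while the robot is not near it.
It also fails if it takes over 176 s, if anything falls off the work surface, if the arm or the gripper's body presses on something with over 40 N, if the wrist force passes 120 N, or if a joint passes its speed limit or range.

## Robot

A 7-joint arm with a two-finger parallel gripper is mounted at the origin on the work surface. World frame = base frame: x ahead of the robot, y to its left, z up, the work surface at z = 0. Lengths are in m, angles in rad, forces in N, time in s.
With the tool pointing down it reaches from about 0.35 to 0.9 m from the base axis. Payload 7.2 kg.
Tool frame: the origin (TCP) lies at the very end of the fingers, on their centre line; the grasp point (between the pads) lies 19 mm behind it (bot.hold_point_z is the distance from the TCP to the grasp point, in m); z points along the fingers, x is the direction in which the jaws open and shut, and the axes are right-handed (so a half turn about z gives the same grasp; the last joint's range is limited). The gripper opens to 88 mm and grips with 3 to 60 N. Pads are 20 mm wide; open, the fingers measure 115 mm over their backs; the gripper's body (75 mm by 178 mm) begins 61 mm behind the grasp point.
Start: joints at [-0.068, 0.411, -0.013, 1.596, 0.006, 1.134, -0.082], TCP at [0.625, -0, 0.223] pointing down, gripper open.
Joint ranges: [-2.95, 2.95], [-0.29, 1.99], [-1.47, 1.44], [0.14, 2.54], [-1.03, 4.17], [0.13, 1.85], [-2.86, 2.86]. Speed limits (rad/s): [2.39, 2.39, 3.01, 3.01, 3.14, 3.14, 3.14].

## Interface

Orientations are given as a unit quaternion [x, y, z, w].
In Python, from station import status, viewer, workorder, nets, bot gives the robot as it stands.
- The arm moves only by the tool move_arm, never from a script. Its argument "rows" is a list of rows, each a list of 4 numbers: the shift along the tool's x, y, z in m, then the turn about the tool's z in rad. A call has 1 to 10 rows; each row shifts and turns the commanded pose from where the row before left it, along the tool's axes as they then stand; what a row does not reach is not made up. A row lasts 1/10 s, in which the tool goes at most 50 mm and 8.59 degrees, less where a joint would pass 70% of its speed; a pose out of reach is approached as far as the arm can. A call with a gripper value outside its range is refused whole. "claw" is the finger opening in m, from 0 to 0.0878, set as the call begins (left out, the last holds). The fingers move at their own pace and stop on an object; "force" is the grip in N (left out, the last holds). Time passes only in rows, so rows that do not move let the fingers close. It gives the time, the measured TCP pose, the force and the opening at its end, in the units of the state.
- status.read_state(): the state, without advancing time (a new reading comes with each control period).
- viewer.grab_frame(name): name is "scene" or "side" or "wrist"; returns a dict with "pixels" (400x640x3 uint8, red, green, blue), "K" (3x3 intrinsics, pixels), "k1" (the pictures are not rectified: a ray, as slopes to the right and down, at radius r is drawn at 1 + k1 r^2 times it, then the intrinsics apply), "eye" and "rotation" of the camera in the world. Camera axes: x right, y down, z forward; pixel columns grow to the right and rows downward; lengths in m; the calibration is good to about 2 mm. A picture is of the moment at which its call begins. There is no depth.
- workorder.hand_in(): hands the job in, once; it reports no verdict.
Trained networks look in the newest picture that a camera, given by its name, has taken for a name from the list of things; names that differ only in an ending like _2 or _b are one class to them, and where a whole thing is asked for, a point or a joint stands for the part that bears it (a point fixed in the world has none). Each returns a list of dicts, best first, with "confidence" (0 to 1); they miss things now and then, are a little off and sometimes report something else, mostly with a low value. They report only what shows in the picture. A call takes as long as a camera call.
- nets.outline_of(camera, label): "mask" (400x640 bool, what is visible of it) and "centre" ([column, row] in pixels, amid what is visible of it).
The state is a dict: "t": time; "qpos": joint angles; "joint_vel": joint speeds; "joint_efforts": joint torques, N m; "ee_pos": TCP position; "eef_rot": TCP orientation; "ft_force": force on the tool from outside, world axes, zero at the start; "moment": the same for the moment, N m; "grip_width": finger opening in m.
Only numpy, scipy, OpenCV 4.12 (cv2) and the standard library are available. Lean on these libraries where they do the work, as an engineer would, in place of code of your own. Each camera call takes 0.05 s, during which the arm holds its last target.

## Working session

There is one attempt and no reset: what is moved stays moved. The work goes in short steps, Python scripts to look and compute and a tool call to move; the robot and the scene stay as the last step left them, time stands still between calls to the robot, and variables do not carry over. Pictures are saved under pics/ and viewed, and the job is handed in when it is done.

Besides the shell and the picture viewer there is one more tool, called after ">>>" in YAML: its name, and indented under it one key for each argument. move_arm: Moves the arm, as the interface text tells. Its arguments: {"type":"object","properties":{"rows":{"type":"array"},"claw":{"type":"number"},"force":{"type":"number"}},"required":["rows"]}

```bash
ls -la; mkdir -p pics; cat > h.py <<'E'
import numpy as np, cv2
from scipy.spatial.transform import Rotation as R
from station import status, viewer, workorder, nets, bot
def grab(n,save=None):
    f=viewer.grab_frame(n)
    if save: cv2.imwrite('pics/'+save+'.png',np.array(f['pixels'])[:,:,::-1])
    return f
def ray(f,px):
    K=np.array(f['K']);k=f['k1']
    d=np.array([(px[0]-K[0,2])/K[0,0],(px[1]-K[1,2])/K[1,1]])
    u=d.copy()
    for _ in range(30): u=d/(1+k*(u@u))
    v=np.array(f['rotation'])@np.array([u[0],u[1],1.]); return np.array(f['eye']),v/np.linalg.norm(v)
def onz(f,px,z):
    e,v=ray(f,px); return e+v*(z-e[2])/v[2]
def proj(f,P):
    P=np.atleast_2d(P);K=np.array(f['K'])
    c=(P-np.array(f['eye']))@np.array(f['rotation']); u=c[:,:2]/c[:,2:]
    u=u*(1+f['k1']*(u**2).sum(1,keepdims=True))
    return u*[K[0,0],K[1,1]]+[K[0,2],K[1,2]]
def tri(f1,p1,f2,p2):
    e1,v1=ray(f1,p1);e2,v2=ray(f2,p2)
    s=np.linalg.lstsq(np.array([v1,-v2]).T,e2-e1,rcond=None)[0]
    a=e1+v1*s[0];b=e2+v2*s[1]; return (a+b)/2,np.linalg.norm(a-b)
E
python3 - <<'E'
from h import *
for n in ['scene','side','wrist']:
    f=grab(n,n+'0'); print(n,np.round(f['eye'],3),np.round(f['rotation'],3).tolist(),f['K'],f['k1'])
print(status.read_state())
E
```

```text
total 12
drwxr-xr-x  3 agent agent 4096 Dec  7 17:00 .
drwxr-xr-x 23 root  root  4096 Dec  7 17:00 ..
drwxr-xr-x  2 agent agent 4096 Dec  7 17:00 pics
scene [ 1.454 -0.13   0.833] [0.687, 0.588, -0.277, -0.325] [[388.39246224   0.         324.05189201]
 [  0.         388.39246224 196.2090322 ]
 [  0.           0.           1.        ]] 0.031620041734705374
side [ 0.246 -0.788  1.166] [0.923, -0.195, 0.074, -0.322] [[514.63860876   0.         316.91169205]
 [  0.         514.63860876 197.26287258]
 [  0.           0.           1.        ]] 0.057684459829053666
wrist [0.625 0.071 0.384] [0.991, -0.0, -0.001, 0.132] [[352.85323064   0.         319.1674578 ]
 [  0.         352.85323064 197.79148601]
 [  0.           0.           1.        ]] -0.08065934061728645
{'t': 0.15, 'qpos': array([-0.06820594,  0.41171303, -0.01268046,  1.59679728,  0.00561571,
        1.13428472, -0.0822154 ]), 'joint_vel': array([ 0.00167842, -0.00152571,  0.00138354, -0.00273488,  0.00036895,
       -0.00063806, -0.00066505]), 'joint_efforts': array([ 1.23447033e-03, -5.88331139e+01,  6.41932636e-01, -2.91289848e+01,
       -5.37989591e-02,  1.57438387e-02,  1.06989046e-04]), 'ee_pos': array([ 6.24643978e-01, -5.13147539e-05,  2.22026699e-01]), 'eef_rot': array([ 9.99999830e-01, -4.17657554e-06, -5.80969207e-04,  5.38928880e-05]), 'ft_force': array([-0.36154132,  0.51875395, -0.51684438]), 'moment': array([-0.016387  ,  0.02818688,  0.00944671]), 'grip_width': 0.08757543917789586}
```

View pics/scene0.png

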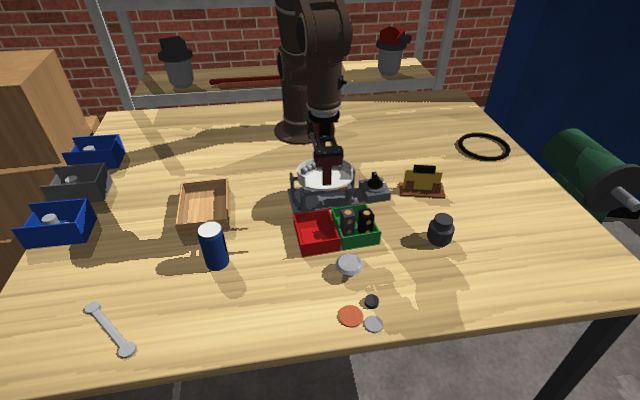

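View pics/side0.png

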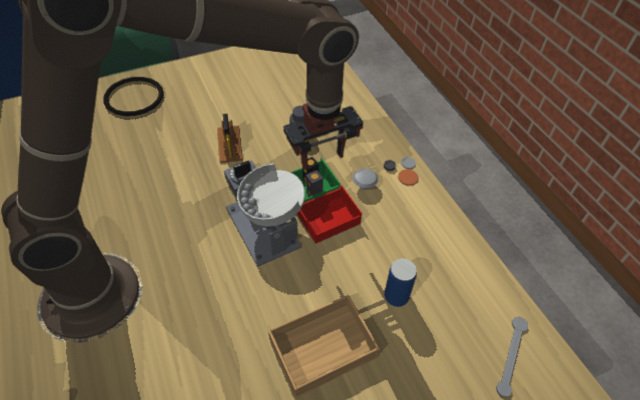

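View pics/wrist0.png

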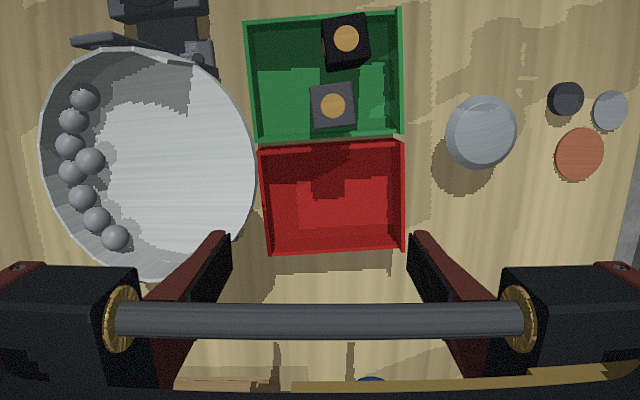

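```bash
sed -i "s/^def ray/def rot(f): return R.from_quat(f['rotation']).as_matrix()\ndef ray/; s/np.array(f\['rotation'\])@/rot(f)@/; s/@np.array(f\['rotation'\])/@rot(f)/" h.py
python3 - <<'E'
from h import *
import pickle
F={}
for n in ['scene','side','wrist']:
    F[n]=grab(n)
    for l in ['stand','dial','card','rack','green_tray','red_tray','crate','block1','block2','bowl','oil_can','filter_bowl','strainer']:
        o=nets.outline_of(n,l)
        print(n,l,[(round(d['confidence'],2),np.round(d['centre']).tolist(),int(d['mask'].sum())) for d in o if d['confidence']>.3])
pickle.dump(F,open('F0.pkl','wb'))
for n,(a,b,c,d) in {'scene':(160,130,480,290),'side':(200,100,460,400)}.items():
    im=F[n]['pixels'][b:d,a:c,::-1]; s=2.4 if n=='scene' else 2
    cv2.imwrite(f'pics/{n}0z.png',cv2.resize(im,None,fx=s,fy=s,interpolation=cv2.INTER_CUBIC))
f=F['wrist']
for nm,px,z in [('g corner tl',(243,20),.04),('g tr',(401,8),.052),('g bl',(257,142),.04),('r bl',(268,255),.04),('r br',(404,249),.052),('blkA',(346,38),.084),('blkB',(334,105),.084),('strain',(482,131),.047)]:
    print(nm,np.round(onz(f,px,z),4))
E
```

```text
scene stand [(0.62, [333.0, 189.0], 3440)]
scene dial [(0.64, [377.0, 181.0], 161)]
scene card [(0.77, [425.0, 177.0], 627)]
scene rack [(0.66, [420.0, 193.0], 515)]
scene green_tray [(0.95, [358.0, 235.0], 916)]
scene red_tray [(0.7, [315.0, 234.0], 1742)]
scene crate [(0.7, [318.0, 234.0], 1651), (0.63, [200.0, 206.0], 2466)]
scene block1 [(0.88, [366.0, 220.0], 346), (0.55, [348.0, 220.0], 408), (0.36, [440.0, 231.0], 703)]
scene block2 [(0.88, [366.0, 220.0], 346), (0.55, [348.0, 220.0], 408), (0.36, [440.0, 231.0], 703)]
scene bowl [(0.71, [321.0, 178.0], 1009), (0.41, [214.0, 245.0], 1081)]
scene oil_can [(0.67, [213.0, 244.0], 1095)]
scene filter_bowl [(0.87, [443.0, 231.0], 738)]
scene strainer [(0.98, [348.0, 264.0], 516)]
side stand [(0.64, [263.0, 210.0], 5519), (0.63, [322.0, 345.0], 6785)]
side dial [(0.8, [243.0, 169.0], 199)]
side card [(0.54, [227.0, 126.0], 95), (0.43, [314.0, 182.0], 354)]
side rack [(0.66, [230.0, 142.0], 687), (0.32, [266.0, 210.0], 5669)]
side green_tray [(0.78, [323.0, 182.0], 662)]
side red_tray [(0.85, [330.0, 217.0], 2243), (0.47, [250.0, 210
[... 547 characters left out ...]
green_tray [(0.65, [306.0, 76.0], 14590)]
wrist red_tray [(0.96, [332.0, 195.0], 15610), (0.64, [84.0, 98.0], 731)]
wrist crate [(0.74, [310.0, 77.0], 14398), (0.68, [230.0, 385.0], 1728)]
wrist block1 [(0.89, [344.0, 39.0], 2455), (0.85, [331.0, 106.0], 1974)]
wrist block2 [(0.89, [344.0, 39.0], 2455), (0.85, [331.0, 106.0], 1974)]
wrist bowl [(0.89, [155.0, 156.0], 34378)]
wrist oil_can []
wrist filter_bowl []
wrist strainer [(0.81, [476.0, 130.0], 4223)]
g corner tl [0.5558 0.1451 0.04  ]
g tr [0.6966 0.1525 0.052 ]
g bl [0.5645 0.0337 0.04  ]
r bl [ 0.5706 -0.0855  0.04  ]
r br [ 0.7117 -0.0737  0.052 ]
blkA [0.6465 0.1214 0.084 ]
blkB [0.6374 0.0689 0.084 ]
strain [0.7816 0.0457 0.047 ]
```

View pics/scene0z.png

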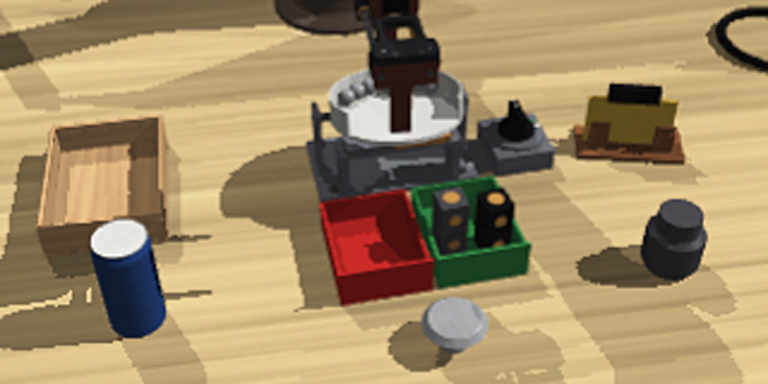

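View pics/side0z.png

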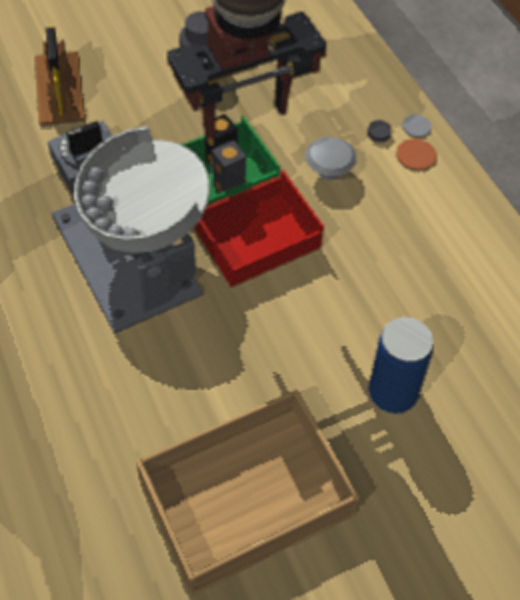

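```bash
python3 - <<'E'
from h import *
import pickle
F=pickle.load(open('F0.pkl','rb'))
s=F['side'];c=F['scene'];w=F['wrist']
cr=[onz(s,(200+x/2,100+y/2),.05) for x,y in [(140,465),(297,396),(355,496),(197,583)]]
print('crate',np.round(cr,4),np.mean(cr,0))
for i in range(4): print(np.linalg.norm(cr[i]-cr[i-1]))
cr=[onz(c,(160+x/2.4,130+y/2.4),.05) for x,y in [(50,122),(163,118),(165,233),(40,248)]]
print('crate scene',np.round(cr,4),np.mean(cr,0))
print('can',onz(s,(200+406/2,100+340/2),.13),onz(c,(160+119/2.4,130+238/2.4),.13))
print('filter',onz(c,(160+682/2.4,130+215/2.4),.085))
print('dial tri',tri(s,(200+85/2,100+140/2),c,(160+515/2.4,130+122/2.4)))
print('card bar top',[np.round(onz(c,(160+x/2.4,130+y/2.4),.104),4) for x,y in [(610,88),(660,88)]])
print('rack base',[np.round(onz(c,(160+x/2.4,130+y/2.4),.008),4) for x,y in [(573,152),(684,157),(580,128),(680,128)]])
print('rack side',[np.round(onz(s,(200+x/2,100+y/2),.008),4) for x,y in [(37,123),(85,121),(38,55),(74,56)]])
print('t',status.read_state()['t'])
im=w['pixels'][0:140,230:420,::-1]; cv2.imwrite('pics/w0z.png',cv2.resize(im,None,fx=4,fy=4,interpolation=cv2.INTER_CUBIC))
E
```

```text
crate [[ 0.3619 -0.2975  0.05  ]
 [ 0.5646 -0.2919  0.05  ]
 [ 0.5694 -0.4287  0.05  ]
 [ 0.3708 -0.4447  0.05  ]] [ 0.46668541 -0.36572019  0.05      ]
0.14748034887729872
0.20277505135855362
0.13682951131169233
0.19928414584880733
crate scene [[ 0.362  -0.4368  0.05  ]
 [ 0.3763 -0.2837  0.05  ]
 [ 0.6105 -0.274   0.05  ]
 [ 0.6134 -0.4179  0.05  ]] [ 0.49053937 -0.35308867  0.05      ]
can [ 0.68913463 -0.31380147  0.13      ] [ 0.69686782 -0.30755418  0.13      ]
filter [0.71103329 0.33130323 0.085     ]
dial tri (array([0.46469201, 0.19691147, 0.05256087]), np.float64(0.0014486897395774388))
card bar top [array([0.4751, 0.3224, 0.104 ]), array([0.4856, 0.389 , 0.104 ])]
rack base [array([0.4877, 0.279 , 0.008 ]), array([0.5222, 0.4281, 0.008 ]), array([0.436 , 0.3057, 0.008 ]), array([0.4583, 0.4484, 0.008 ])]
rack side [array([0.4183, 0.2968, 0.008 ]), array([0.4861, 0.272 , 0.008 ]), array([0.4641, 0.4378, 0.008 ]), array([0.5161, 0.4131, 0.008 ])]
t 2.25
```

View pics/w0z.png

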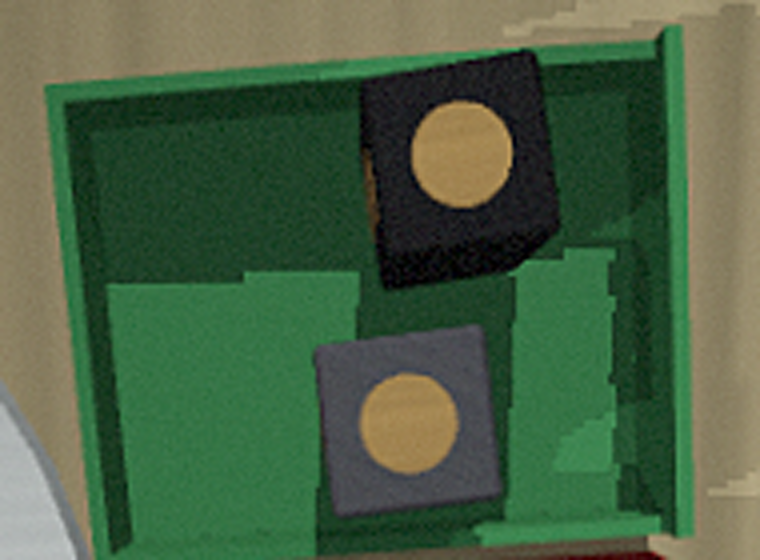

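>>> move_arm:
  rows:
    - [0.0055, -0.03, 0, 0]
    - [0.0055, -0.03, 0, 0]
    - [0.0055, -0.031, 0, 0]
    - [0.0055, -0.03, 0.0, 0]
    - [0, 0, 0.03, -0.095]
    - [0, 0, 0.03, -0.095]
    - [0, 0, 0.03, 0]
  claw: 0.062
  force: 30

```text
t: 2.95
ee_pos: [0.6471, 0.1214, 0.1318]
eef_rot: [0.995, 0.097, 0.0, -0.0]
ft_force: [0.6, -0.2, -0.4]
grip_width: 0.0622
```

```bash
python3 - <<'E'
from h import *
f=grab('wrist','w1'); s=status.read_state(); print(s['t'],s['ee_pos'],R.from_quat(s['eef_rot']).as_euler('xyz'),s['grip_width'])
E
```

```text
3.0 [0.64414526 0.12045343 0.1261114 ] [3.14130683 0.00710925 0.19117797] 0.0615821998920791
```

View pics/w1.png

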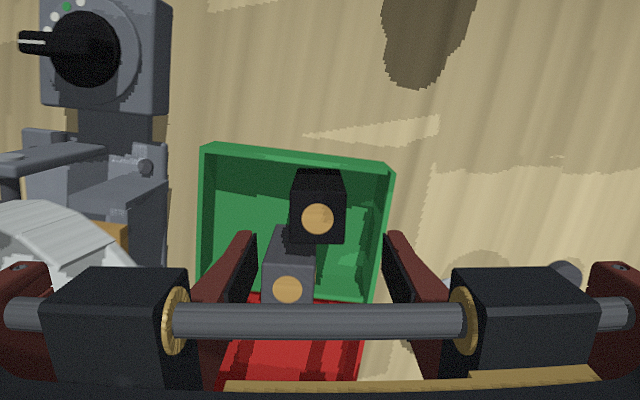

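```bash
python3 - <<'E'
from h import *
f=grab('wrist'); s=status.read_state(); print(s['t'],s['ee_pos'])
print(onz(f,(317,218),.084),onz(f,(287,289),.084))
print('dial',onz(f,(85,48),.065), 'bar end',onz(f,(20,42),.079),onz(f,(118,50),.079))
E
```

```text
3.05 [0.6442936  0.12033258 0.12834746]
[0.642017   0.12288682 0.084     ] [0.63202841 0.07146353 0.084     ]
dial [0.48081548 0.19735026 0.065     ] bar end [0.44710361 0.19491512 0.079     ] [0.51076597 0.19871459 0.079     ]
```

>>> move_arm:
  rows:
    - [0, -0.001, 0.035, 0]
    - [-0.001, 0, 0.03, 0]
    - [0, 0, 0.014, 0]
    - [0, 0, 0, 0]

```text
t: 3.45
ee_pos: [0.6452, 0.1215, 0.0528]
eef_rot: [0.996, 0.095, -0.001, 0.0]
ft_force: [0.5, 0.2, 0.8]
grip_width: 0.062
```

>>> move_arm:
  rows:
    - [0, 0, 0, 0]
    - [0, 0, 0, 0]
    - [0, 0, 0, 0]
    - [0, 0, 0, 0]
  claw: 0.025
  force: 30

```text
t: 3.85
ee_pos: [0.6465, 0.1219, 0.0549]
eef_rot: [0.995, 0.095, 0.001, -0.0]
ft_force: [-1.0, -0.9, 3.8]
grip_width: 0.0358
```

>>> move_arm:
  rows:
    - [0, 0, -0.03, 0]
    - [0, 0, -0.045, 0]
    - [0, 0, -0.045, 0]
    - [0, 0, -0.045, 0]
    - [-0.01, 0.025, 0, 0]
    - [-0.02, 0.04, 0, 0]
    - [-0.02, 0.04, 0, 0]
    - [-0.02, 0.04, 0, 0]
    - [-0.02, 0.04, 0, 0]
    - [-0.02, 0.04, 0, 0]

```text
t: 4.85
ee_pos: [0.5791, -0.1215, 0.2186]
eef_rot: [0.995, 0.095, -0.0, -0.0]
ft_force: [0.2, -0.2, -4.0]
grip_width: 0.0358
```

>>> move_arm:
  rows:
    - [-0.02, 0.04, 0, 0]
    - [-0.02, 0.04, 0, 0]
    - [-0.02, 0.04, 0, 0]
    - [-0.02, 0.04, 0, 0]
    - [-0.02, 0.04, 0, 0]
    - [-0.015, 0.023, 0, 0]
    - [0, 0, 0, 0]
    - [0, 0, 0, 0]

```text
t: 5.65
ee_pos: [0.5089, -0.3608, 0.2183]
eef_rot: [0.996, 0.094, -0.0, -0.0]
ft_force: [0.6, 1.1, -2.6]
grip_width: 0.0359
```

```bash
python3 - <<'E'
from h import *
f=grab('wrist','w2'); s=status.read_state(); print(s['t'],s['ee_pos'],R.from_quat(s['eef_rot']).as_euler('xyz'),s['grip_width'])
E
```

```text
5.7 [ 0.50969373 -0.35956247  0.21836777] [-3.14033482e+00 -1.06378693e-04  1.90494330e-01] 0.0361031239384999
```

View pics/w2.png

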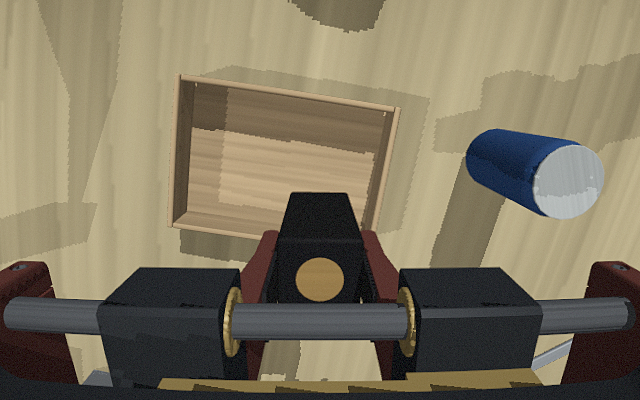

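```bash
python3 - <<'E'
from h import *
f=grab('wrist')
C=np.array([onz(f,p,.05) for p in [(181,77),(399,109),(171,226)]]); print(C)
u=C[1]-C[0];v=C[2]-C[0];print(np.linalg.norm(u),np.linalg.norm(v),np.arctan2(u[1],u[0]),np.arctan2(v[0],-v[1]),C[0]+u/2+v/2)
E
```

```text
[[ 0.36876621 -0.29003189  0.05      ]
 [ 0.56898766 -0.28124816  0.05      ]
 [ 0.37224446 -0.43476124  0.05      ]]
0.20041403028574534 0.1447711415627226 0.04384194030633402 0.024028141052033405 [ 0.47061606 -0.3580047   0.05      ]
```

>>> move_arm:
  rows:
    - [0, 0, 0.04, 0]
    - [0, 0, 0.045, 0]
    - [0, 0, 0.04, 0]
    - [0, 0, 0.025, 0]
    - [0, 0, 0.009, 0]
    - [0, 0, 0, 0]
    - [0, 0, 0, 0]

```text
t: 6.45
ee_pos: [0.5108, -0.3604, 0.0609]
eef_rot: [0.995, 0.095, 0.001, 0.0]
ft_force: [-0.0, -0.7, -2.5]
grip_width: 0.0359
```

>>> move_arm:
  rows:
    - [0, 0, 0, 0]
    - [0, 0, 0, 0]
    - [0, 0, 0, 0]
    - [0, 0, 0, 0]
  claw: 0.06

```text
t: 6.85
ee_pos: [0.5099, -0.3608, 0.0603]
eef_rot: [0.995, 0.095, 0.001, 0.0]
ft_force: [0.4, 0.9, -0.9]
grip_width: 0.0596
```

>>> move_arm:
  rows:
    - [0, 0, -0.035, 0]
    - [0, 0, -0.045, 0]
    - [0, 0, -0.045, 0]
    - [0, 0, -0.035, 0]
    - [0.02, -0.04, 0, 0]
    - [0.02, -0.04, 0, 0]
    - [0.02, -0.04, 0, 0]
    - [0.02, -0.04, 0, 0]
    - [0.02, -0.04, 0, 0]
    - [0.02, -0.04, 0, 0]

```text
t: 7.85
ee_pos: [0.5823, -0.1007, 0.2201]
eef_rot: [0.996, 0.095, 0.0, 0.0]
ft_force: [0.8, -0.4, 0.3]
grip_width: 0.06
```

>>> move_arm:
  rows:
    - [0.02, -0.04, 0, 0]
    - [0.02, -0.04, 0, 0]
    - [0.02, -0.04, 0, 0]
    - [0.024, -0.039, 0, 0]
    - [0, 0, 0, 0.147]
    - [0, 0, 0, 0.147]
    - [0, 0, 0, 0.147]
    - [0, 0, 0, 0.147]
    - [0, 0, 0, 0.147]
    - [0, 0, 0, 0.147]

```text
t: 8.85
ee_pos: [0.6344, 0.0697, 0.2198]
eef_rot: [0.94, -0.342, 0.0, -0.0]
ft_force: [-0.0, -0.4, -0.3]
grip_width: 0.0603
```

>>> move_arm:
  rows:
    - [0, 0, 0, 0.147]
    - [0, 0, 0, 0.147]
    - [0, 0, 0, 0.147]
    - [0, 0, 0, 0.147]
    - [0, 0, 0, 0.14]
    - [0, 0, 0, 0]

```text
t: 9.45
ee_pos: [0.6344, 0.0697, 0.2197]
eef_rot: [0.758, -0.653, 0.0, 0.0]
ft_force: [-0.1, 0.7, 0.4]
grip_width: 0.0599
```

```bash
python3 - <<'E'
from h import *
f=grab('wrist','w3'); s=status.read_state(); print(s['t'],s['ee_pos'],R.from_quat(s['eef_rot']).as_euler('xyz'),s['grip_width'])
for l in ['block1','dial']:
    o=nets.outline_of('wrist',l); print([(d['confidence'],d['centre'],d['mask'].sum()) for d in o])
E
```

```text
9.5 [0.63442694 0.06983922 0.21978938] [-3.14144683e+00 -2.06194442e-04 -1.41681290e+00] 0.05987030452285312
[(0.7, [319.3, 181.3], np.int64(2071))]
[]
```

View pics/w3.png

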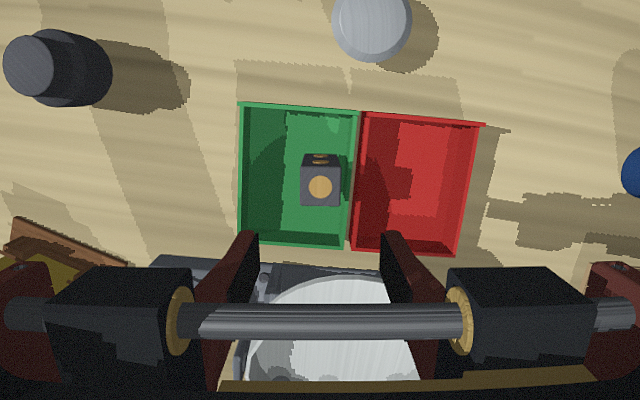

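```bash
python3 - <<'E'
from h import *
f=grab('wrist')
print(onz(f,(321,187),.084))
print('tray corners',[onz(f,p,z) for p,z in [((239,103),.052),((360,111),.052),((485,124),.052),((348,250),.04)]])
E
```

```text
[0.63520074 0.06775484 0.084     ]
tray corners [array([0.69393747, 0.15233981, 0.052     ]), array([0.70355156, 0.04230043, 0.052     ]), array([ 0.71125289, -0.075749  ,  0.052     ]), array([0.56220008, 0.02746975, 0.04      ])]
```

>>> move_arm:
  rows:
    - [0, 0, 0.04, 0]
    - [0, 0, 0.045, 0]
    - [0, 0, 0.04, 0]
    - [0, 0, 0.03, 0]
    - [0, 0, 0.013, 0]
    - [0, 0, 0, 0]

```text
t: 10.25
ee_pos: [0.6334, 0.0695, 0.0501]
eef_rot: [0.759, -0.651, -0.001, 0.001]
ft_force: [0.4, -0.8, 0.1]
grip_width: 0.0606
```

>>> move_arm:
  rows:
    - [0, 0, 0, 0]
    - [0, 0, 0, 0]
    - [0, 0, 0, 0]
    - [0, 0, 0, 0]
  claw: 0.025

```text
t: 10.65
ee_pos: [0.6354, 0.0698, 0.0532]
eef_rot: [0.758, -0.652, 0.001, -0.001]
ft_force: [-0.8, -0.5, 3.3]
grip_width: 0.0357
```

>>> move_arm:
  rows:
    - [0, 0, -0.03, 0]
    - [0, 0, -0.045, 0]
    - [0, 0, -0.045, 0]
    - [0, 0, -0.045, 0]
    - [0.02, 0, -0.035, 0]
    - [0.045, 0.0, 0, 0]
    - [0.045, 0.015, 0, 0]
    - [0.04, 0.03, 0, 0]
    - [0.04, 0.03, 0, 0]
    - [0.04, 0.03, 0, 0]

```text
t: 11.65
ee_pos: [0.5638, -0.175, 0.2518]
eef_rot: [0.758, -0.652, -0.0, -0.0]
ft_force: [1.0, -0.8, -2.3]
grip_width: 0.0354
```

>>> move_arm:
  rows:
    - [0.032, 0.034, 0, 0]
    - [0.032, 0.034, 0, 0]
    - [0.032, 0.034, 0, 0]
    - [0.032, 0.034, 0, 0]
    - [0.032, 0.034, 0, 0]
    - [0, 0, 0.04, 0]
    - [0, 0, 0.045, 0]
    - [0, 0, 0.045, 0]
    - [0, 0, 0, 0]

```text
t: 12.55
ee_pos: [0.4179, -0.3544, 0.1169]
eef_rot: [0.758, -0.652, -0.005, 0.001]
ft_force: [-0.2, 0.1, -1.6]
grip_width: 0.036
```

>>> move_arm:
  rows:
    - [0, 0, 0.035, 0]
    - [0, 0, 0.015, 0]
    - [0, 0, 0.007, 0]
    - [0, 0, 0, 0]
    - [0, 0, 0, 0]

```text
t: 13.05
ee_pos: [0.4221, -0.3578, 0.0663]
eef_rot: [0.758, -0.652, 0.001, -0.0]
ft_force: [-0.4, 0.2, -1.4]
grip_width: 0.036
```

>>> move_arm:
  rows:
    - [0, 0, 0, 0]
    - [0, 0, 0, 0]
    - [0, 0, 0, 0]
    - [0, 0, 0, 0]
    - [0, 0, -0.03, 0]
    - [0, 0, -0.045, 0]
    - [0, 0, -0.045, 0]
    - [0, 0, -0.045, 0]
    - [0, 0, 0, 0]
  claw: 0.06

```text
t: 13.95
ee_pos: [0.4234, -0.3595, 0.2358]
eef_rot: [0.758, -0.652, 0.005, -0.001]
ft_force: [0.8, -0.7, -0.9]
grip_width: 0.0603
```

```bash
python3 - <<'E'
from h import *
f=grab('side','s1');f=grab('wrist','w4');s=status.read_state(); print(s['t'],s['ee_pos'],s['qpos'])
E
```

```text
14.05 [ 0.42159208 -0.35736058  0.230582  ] [ 0.25598292  0.29011441  0.45081216  1.78988494 -0.14185472  1.09102538
 -0.66396304]
```

View pics/s1.png

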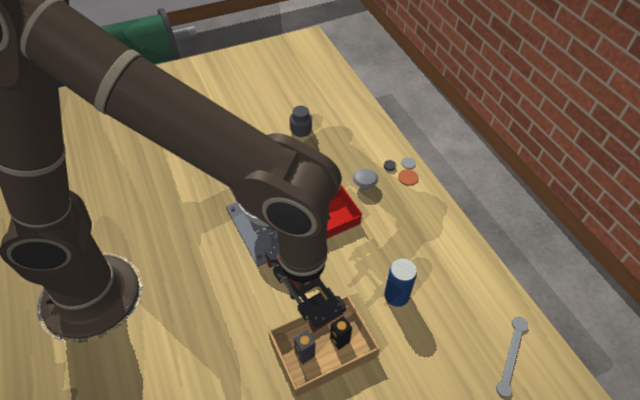

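>>> move_arm:
  rows:
    - [-0.045, -0.011, -0.01, 0]
    - [-0.045, -0.011, -0.01, 0]
    - [-0.045, -0.011, 0, 0]
    - [-0.045, -0.011, 0, 0]
    - [-0.045, -0.011, 0, 0]
    - [-0.045, -0.011, 0, 0]
    - [-0.045, -0.011, 0, 0]
    - [-0.045, -0.011, 0, 0]
    - [-0.045, -0.011, 0, 0]
    - [-0.045, -0.011, 0, 0]

```text
t: 15.05
ee_pos: [0.4612, 0.1059, 0.248]
eef_rot: [0.758, -0.652, -0.001, 0.001]
ft_force: [1.2, 0.4, -0.9]
grip_width: 0.0603
```

>>> move_arm:
  rows:
    - [-0.045, -0.012, 0, 0]
    - [-0.045, -0.012, 0, 0]
    - [0, 0, 0, -0.147]
    - [0, 0, 0, -0.147]
    - [0, 0, 0, -0.147]
    - [0, 0, 0, -0.147]
    - [0, 0, 0, -0.147]
    - [0, 0, 0, -0.147]
    - [0, 0, 0, -0.147]
    - [0, 0, 0, -0.147]

```text
t: 16.05
ee_pos: [0.4715, 0.1965, 0.2476]
eef_rot: [0.993, -0.119, -0.002, 0.001]
ft_force: [-0.2, 0.8, -0.1]
grip_width: 0.0602
```

>>> move_arm:
  rows:
    - [0, 0, 0, -0.147]
    - [0, 0, 0, -0.147]
    - [0, 0, 0, -0.147]
    - [0, 0, 0, -0.147]
    - [0, 0, 0, -0.147]
    - [0, 0, 0, -0.147]
    - [0, 0, 0, -0.147]
    - [0, 0, 0, -0.147]
    - [0, 0, 0, -0.147]
    - [0, 0, 0, -0.147]

```text
t: 17.05
ee_pos: [0.4715, 0.1965, 0.2476]
eef_rot: [0.816, 0.578, -0.002, -0.001]
ft_force: [0.4, 0.1, 0.6]
grip_width: 0.0602
```

>>> move_arm:
  rows:
    - [0, 0, 0, -0.13]
    - [0, 0, 0, 0]
    - [0, 0, 0, 0]
  claw: 0.04
  force: 60

```text
t: 17.35
ee_pos: [0.472, 0.1965, 0.2484]
eef_rot: [0.78, 0.626, -0.001, -0.0]
ft_force: [-0.2, -0.3, -0.1]
grip_width: 0.0412
```

```bash
python3 - <<'E'
from h import *
f=grab('wrist','w5');s=status.read_state(); print(s['t'],s['ee_pos'],R.from_quat(s['eef_rot']).as_euler('xyz'),s['qpos'])
E
```

```text
17.4 [0.4721055  0.19659177 0.24869041] [-3.14004816e+00  7.80019028e-04  1.35237501e+00] [-0.22400505  0.21504767 -0.31076403  1.81548675  0.07189946  1.12374208
  0.7930908 ]
```

View pics/w5.png

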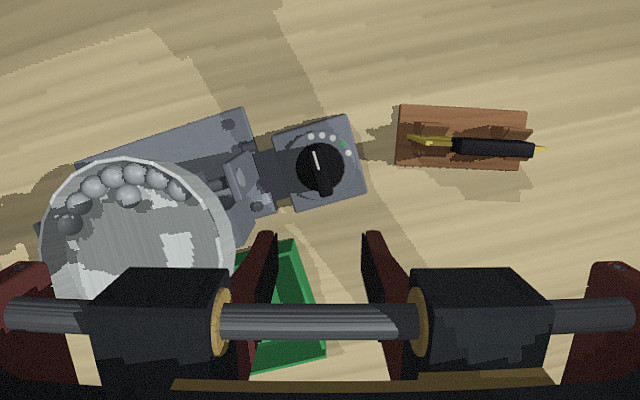

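```bash
python3 - <<'E'
from h import *
import pickle
f=grab('wrist'); pickle.dump(f,open('F5.pkl','wb'))
im=f['pixels'][90:220,260:400,::-1]; cv2.imwrite('pics/w5a.png',cv2.resize(im,None,fx=5,fy=5,interpolation=cv2.INTER_CUBIC)[:600])
im=f['pixels'][90:190,380:560,::-1]; cv2.imwrite('pics/w5b.png',cv2.resize(im,None,fx=4.4,fy=4.4,interpolation=cv2.INTER_CUBIC))
E
```

```text
(no output)
```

View pics/w5a.png

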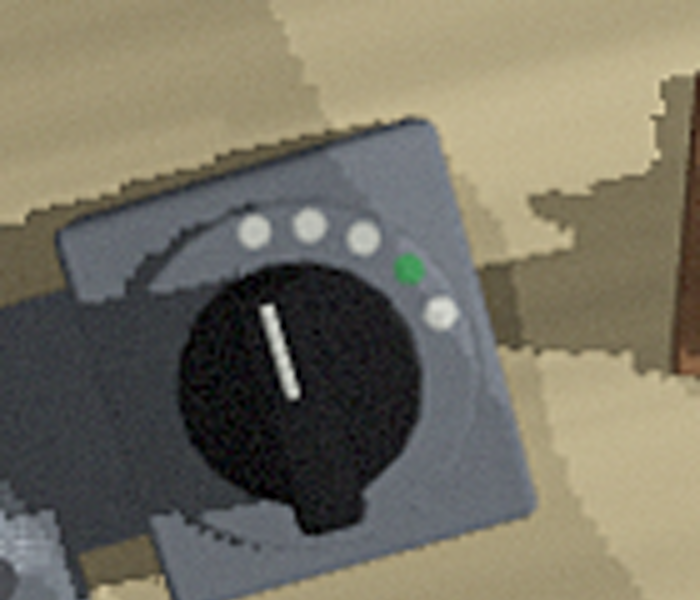

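View pics/w5b.png

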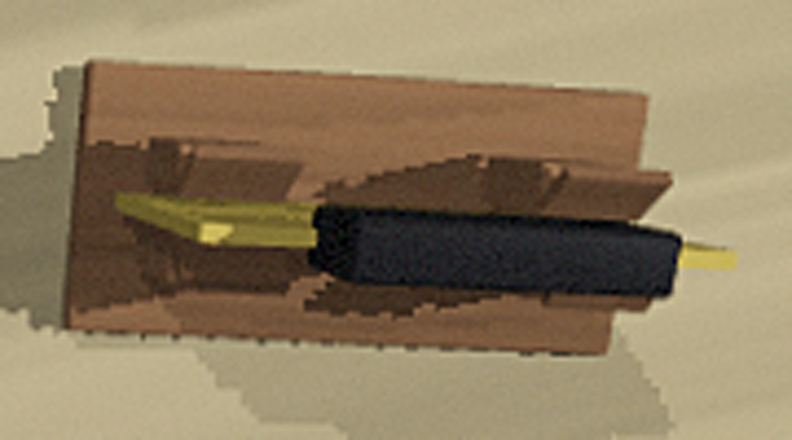

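```bash
python3 - <<'E'
from h import *
import pickle
f=pickle.load(open('F5.pkl','rb'))
a=lambda x,y:(260+x/5,90+y/5); b=lambda x,y:(380+x/4.4,90+y/4.4)
for n,p,z in [('w end',(264,300),.079),('w in',(295,402),.079),('bar far',(330,522),.079),('disc',(300,383),.06),('disc',(300,383),.05)]: print(n,np.round(onz(f,a(*p),z),4))
c=[onz(f,a(*p),.035) for p in [(62,230),(432,122),(535,510)]]; c=np.array(c);print(c,(c[0]+c[2])/2)
u=c[1]-c[0];v=c[2]-c[1];print('sizes',np.linalg.norm(u),np.linalg.norm(v),np.arctan2(v[1],v[0]),np.arctan2(-u[0],u[1]))
c=np.array([onz(f,b(*p),.008) for p in [(90,62),(647,93),(607,353),(68,330)]]);print(np.round(c,4),c.mean(0))
u=c[1]-c[0];v=c[3]-c[0];print('rack',np.linalg.norm(u),np.linalg.norm(v),np.arctan2(v[1],v[0]),np.arctan2(-u[0],u[1]))
c=np.array([onz(f,b(*p),.104) for p in [(352,213),(680,235),(672,297),(352,290)]]);print(np.round(c,4),c.mean(0))
u=c[1]-c[0];v=c[3]-c[0];print('bar',np.linalg.norm(u),np.linalg.norm(v),np.arctan2(-u[0],u[1]))
E
```

```text
w end [0.4432 0.1961 0.079 ]
w in [0.4635 0.1976 0.079 ]
bar far [0.488  0.1991 0.079 ]
disc [0.4634 0.1986 0.06  ]
disc [0.4651 0.1982 0.05  ]
[[0.42476172 0.15570568 0.035     ]
 [0.41988443 0.23645016 0.035     ]
 [0.5064615  0.24197402 0.035     ]] [0.46561161 0.19883985 0.035     ]
sizes 0.08089164764237308 0.08675311268644433 0.06371644843680496 0.06033076911217139
[[0.4228 0.2994 0.008 ]
 [0.4599 0.4424 0.008 ]
 [0.5268 0.4256 0.008 ]
 [0.4894 0.2824 0.008 ]] [0.47472719 0.36244941 0.008     ]
rack 0.1477333094035462 0.0687179874991031 -0.2505845763151663 -0.2540337987933598
[[0.4576 0.3251 0.104 ]
 [0.476  0.3919 0.104 ]
 [0.4884 0.3893 0.104 ]
 [0.4729 0.3232 0.104 ]] [0.47374711 0.35735648 0.104     ]
bar 0.06934464643925724 0.01544513653593918 -0.26840626841456194
```

>>> move_arm:
  rows:
    - [0, -0.0067, 0, 0]
    - [0, 0, 0.02, -0.145]
    - [0, 0, 0.04, -0.145]
    - [0, 0, 0.04, 0]
    - [0, 0, 0.03, 0]
    - [0, 0, 0.01, 0]
    - [0, 0, 0.0, 0]
    - [0, 0, 0, 0]

```text
t: 18.25
ee_pos: [0.4666, 0.1988, 0.1109]
eef_rot: [0.68, 0.733, 0.001, 0.0]
ft_force: [0.9, 0.5, 0.7]
grip_width: 0.04
```

```bash
python3 - <<'E'
from h import *
f=grab('wrist','w6');s=status.read_state(); print(s['t'],s['ee_pos'],R.from_quat(s['eef_rot']).as_euler('xyz'))
E
```

```text
18.3 [0.46687449 0.19891179 0.11125246] [ 3.13923199e+00 -8.48572951e-04  1.64586804e+00]
```

View pics/w6.png

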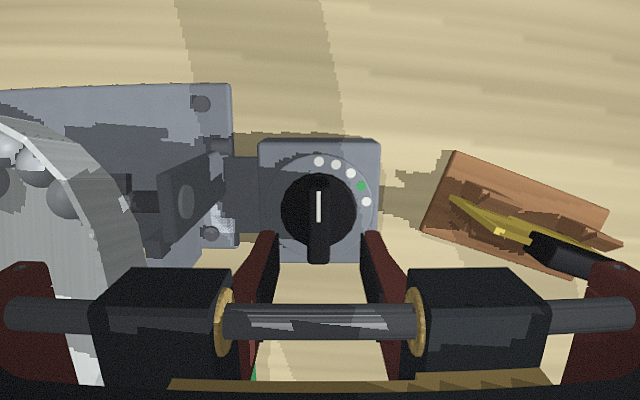

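>>> move_arm:
  rows:
    - [0, 0.0, 0.02, 0]
    - [0, 0, 0.015, 0]
    - [0, 0, 0.008, 0]
    - [0, 0, 0.0, 0]
    - [0, 0, 0, 0]

```text
t: 18.8
ee_pos: [0.4666, 0.1986, 0.0676]
eef_rot: [0.68, 0.733, 0.001, 0.0]
ft_force: [-0.1, 0.0, -0.1]
grip_width: 0.0403
```

>>> move_arm:
  rows:
    - [0, 0, 0, 0]
    - [0, 0, 0, 0]
    - [0, 0, 0, 0]
    - [0, 0, 0, 0]
  claw: 0.005
  force: 50

```text
t: 19.2
ee_pos: [0.4661, 0.1983, 0.0669]
eef_rot: [0.68, 0.733, 0.0, 0.0]
ft_force: [-0.5, -0.5, 1.7]
grip_width: 0.0133
```

Gripped at 13.3 mm. Turn clockwise 1.05 in small steps.

>>> move_arm:
  rows:
    - [0, 0, 0, 0.12]
    - [0, 0, 0, 0.12]
    - [0, 0, 0, 0.12]
    - [0, 0, 0, 0.0]

```text
t: 19.6
ee_pos: [0.4661, 0.1982, 0.0669]
eef_rot: [0.801, 0.599, 0.0, 0.0]
ft_force: [-1.2, 0.2, 2.0]
grip_width: 0.0135
```

```bash
python3 - <<'E'
from h import *
s=status.read_state(); print(s['t'],s['ee_pos'],R.from_quat(s['eef_rot']).as_euler('xyz'),s['ft_force'],s['moment'])
E
```

```text
19.6 [0.4661421  0.19820595 0.06693174] [3.14103570e+00 8.63824222e-05 1.28433521e+00] [-1.2006384   0.23271842  2.02492337] [-0.19314963 -0.0517822   0.02938287]
```

>>> move_arm:
  rows:
    - [0, 0, 0, 0.115]
    - [0, 0, 0, 0.115]
    - [0, 0, 0, 0.115]
    - [0, 0, 0, 0.115]
    - [0, 0, 0, 0.115]
    - [0, 0, 0, 0.115]
    - [0, 0, 0, 0.0]
    - [0, 0, 0, 0.0]

```text
t: 20.4
ee_pos: [0.4661, 0.1981, 0.0669]
eef_rot: [0.955, 0.296, 0.0, 0.0]
ft_force: [-0.7, -1.8, 5.5]
grip_width: 0.0137
```

```bash
python3 - <<'E'
from h import *
s=status.read_state(); print(s['t'],s['ee_pos'],R.from_quat(s['eef_rot']).as_euler('xyz'),s['ft_force'],s['moment'])
E
```

```text
20.4 [0.46606592 0.19807692 0.06690761] [3.14114053e+00 2.00469378e-05 6.01811658e-01] [-0.68271517 -1.757515    5.48150402] [-0.46916795  0.19671071 -0.04047212]
```

>>> move_arm:
  rows:
    - [0, 0, 0, 0]
    - [0, 0, 0, 0]
    - [0, 0, 0, 0]
    - [0, 0, -0.03, 0.0]
    - [0, 0, -0.04, 0.0]
    - [0, 0, -0.04, 0.0]
    - [0, 0, -0.04, 0.0]
    - [0, 0, 0, 0.0]
  claw: 0.05

```text
t: 21.2
ee_pos: [0.4685, 0.1996, 0.2218]
eef_rot: [0.956, 0.294, 0.004, -0.001]
ft_force: [0.7, 0.4, -0.7]
grip_width: 0.0497
```

```bash
python3 - <<'E'
from h import *
f=grab('wrist','w7');s=status.read_state(); print(s['t'],s['ee_pos'],R.from_quat(s['eef_rot']).as_euler('xyz'))
E
```

```text
21.25 [0.46735162 0.19897731 0.21909916] [ 3.14090399 -0.00533371  0.59707691]
```

View pics/w7.png

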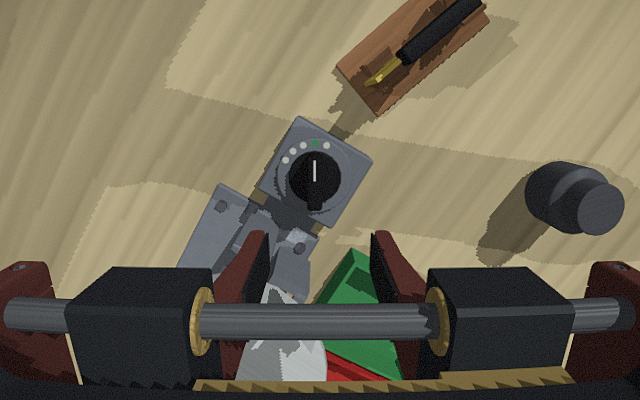

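```bash
cat > m.py <<'E'
from h import *
import pickle
def bowlpts(S,yaw,q=0,arc=(57,303),r=.085,z=.03,n=120):
    a=.21-q; t=np.radians(np.linspace(*arc,n))
    P=np.c_[r*np.cos(t)+.04,r*np.sin(t),np.full(n,z+.012)]
    return tow(P,S,yaw,a)
def tow(P,S,yaw,a):
    P=np.atleast_2d(P)
    X=P[:,0]*np.cos(a)-P[:,2]*np.sin(a);Z=P[:,0]*np.sin(a)+P[:,2]*np.cos(a)+.095
    c,s=np.cos(yaw),np.sin(yaw)
    return np.c_[S[0]+c*X-s*P[:,1],S[1]+s*X+c*P[:,1],Z]
def traypts(S,yaw):
    c,s=np.cos(yaw),np.sin(yaw);out=[]
    for sy in (.06,-.06):
        L=np.array([[-.0715,-.056,.04],[-.0715,.056,.04],[.0715,.056,.052],[.0715,-.056,.052],[-.0715,-.056,.04]])+[.175,sy,0]
        out.append(np.c_[S[0]+c*L[:,0]-s*L[:,1],S[1]+s*L[:,0]+c*L[:,1],L[:,2]])
    return out
def overlay(f,S,yaw,name,crop,q=0,sc=3,col=(0,0,255)):
    a,b,c,d=crop
    im=cv2.resize(np.ascontiguousarray(f['pixels'][b:d,a:c,::-1]),None,fx=sc,fy=sc,interpolation=cv2.INTER_CUBIC)
    L=[bowlpts(S,yaw,q),bowlpts(S,yaw,q,(-57,57),.085,0)]+traypts(S,yaw)
    for l in L:
        p=((proj(f,l)-[a,b]+.5)*sc).astype(int); cv2.polylines(im,[p.reshape(-1,1,2)],False,col,1)
    cv2.imwrite('pics/'+name+'.png',im)
E
python3 - <<'E'
from m import *
f=pickle.load(open('F0.pkl','rb'))['wrist']
overlay(f,(.4585,.0207),.075,'ov0',(30,0,420,270),sc=2)
f=pickle.load(open('F5.pkl','rb'))
overlay(f,(.4585,.0207),.075,'ov5',(20,80,340,380),sc=2)
E
```

```text
(no output)
```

View pics/ov0.png

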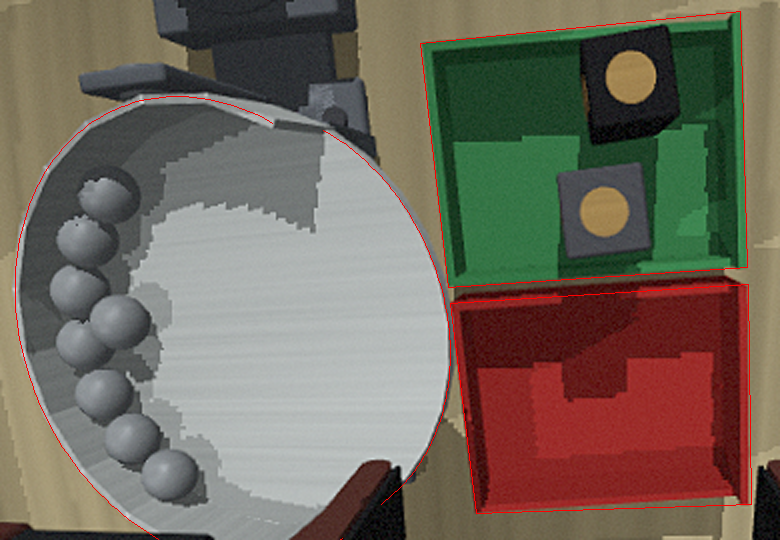

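View pics/ov5.png

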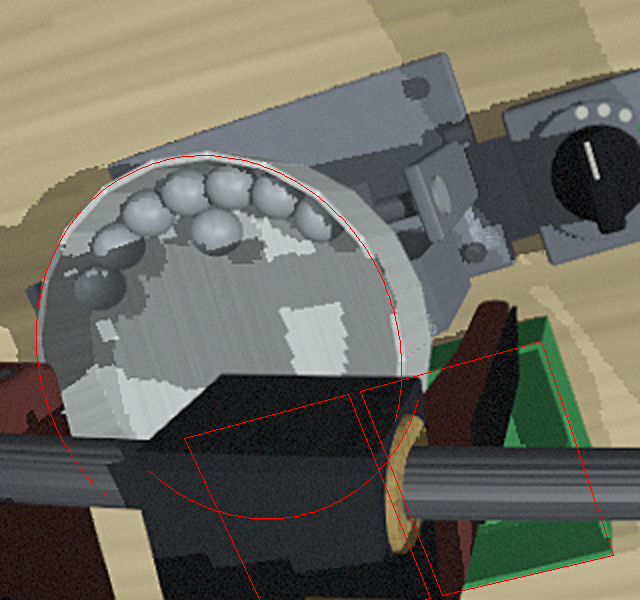

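>>> move_arm:
  rows:
    - [0.0237, -0.032, 0, 0]
    - [0.0237, -0.032, 0, 0]
    - [0.0237, -0.032, 0, 0]
    - [0.0237, -0.032, 0, 0]
    - [0, 0, 0, 0.142]
    - [0, 0, 0, 0.142]
    - [0, 0, 0, 0.142]
    - [0, 0, 0, 0.142]
    - [0, 0, 0, 0.142]
    - [0, 0, 0, 0.14]

```text
t: 22.25
ee_pos: [0.4719, 0.3569, 0.2145]
eef_rot: [0.992, -0.129, -0.001, 0.001]
ft_force: [0.7, 0.7, 0.8]
grip_width: 0.0502
```

>>> move_arm:
  rows:
    - [0, 0, 0.01, 0]
    - [0, 0, 0, 0]
    - [0, 0, 0, 0]

```text
t: 22.55
ee_pos: [0.4721, 0.357, 0.2053]
eef_rot: [0.992, -0.125, -0.001, 0.001]
ft_force: [-0.0, 1.2, -1.0]
grip_width: 0.05
```

```bash
python3 - <<'E'
from h import *
import pickle
f=grab('wrist','w8');pickle.dump(f,open('F8.pkl','wb'));s=status.read_state(); print(s['t'],s['ee_pos'],R.from_quat(s['eef_rot']).as_euler('xyz'),s['grip_width'])
E
```

```text
22.6 [0.47231624 0.35717502 0.20585036] [ 3.14054190e+00  7.43845043e-04 -2.51254911e-01] 0.05023754431185173
```

View pics/w8.png

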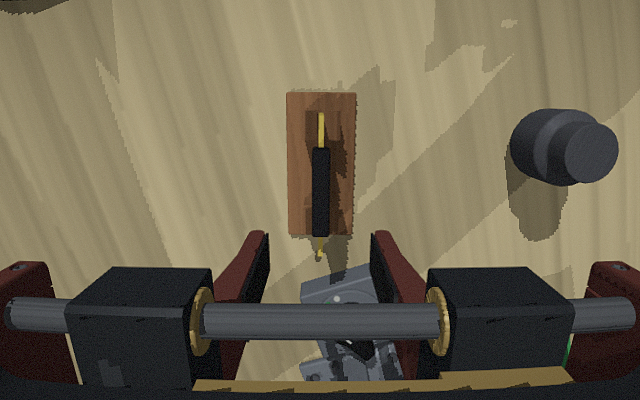

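```bash
python3 - <<'E'
from h import *
import pickle
f=pickle.load(open('F8.pkl','rb'))
A=onz(f,(321.5,149),.104);B=onz(f,(320.5,237),.104);print(A,B,(A+B)/2,np.linalg.norm(A-B),np.arctan2(-(A-B)[0],(A-B)[1]))
c=np.array([onz(f,p,.008) for p in [(287,93),(356,93),(288,235)]]);print(c,(c[1]+c[2])/2, np.linalg.norm(c[1]-c[0]),np.linalg.norm(c[2]-c[0]))
u=c[0]-c[2];print(np.arctan2(-u[0],u[1]))
E
```

```text
[0.48300273 0.39244775 0.104     ] [0.46492618 0.32470119 0.104     ] [0.47396446 0.35857447 0.104     ] 0.07011674294307549 -0.26075127516702806
[[0.46117628 0.44217919 0.008     ]
 [0.52684044 0.42535393 0.008     ]
 [0.42200437 0.29871513 0.008     ]] [0.4744224  0.36203453 0.008     ] 0.06778547829209093 0.14871575461995393
-0.26654626599167697
```

>>> move_arm:
  rows:
    - [0.0013, -0.0017, 0.035, 0.009]
    - [0, 0, 0.045, 0]
    - [0, 0, 0.035, 0]
    - [0, 0, 0.012, 0]
    - [0, 0, 0.006, 0]
    - [0, 0, 0, 0]
    - [0, 0, 0, 0]

```text
t: 23.3
ee_pos: [0.4753, 0.3594, 0.0754]
eef_rot: [0.991, -0.131, 0.001, -0.001]
ft_force: [0.4, 0.0, -0.7]
grip_width: 0.05
```

>>> move_arm:
  rows:
    - [0, 0, 0, 0]
    - [0, 0, 0, 0]
    - [0, 0, 0, 0]
    - [0, 0, 0, 0]
    - [0, 0, 0, 0]
  claw: 0.005
  force: 50

```text
t: 23.8
ee_pos: [0.4743, 0.3587, 0.0738]
eef_rot: [0.991, -0.131, 0.0, -0.0]
ft_force: [-0.1, -0.6, 3.3]
grip_width: 0.0135
```

```bash
python3 - <<'E'
from h import *
s=status.read_state(); print(s['t'],s['ee_pos'],R.from_quat(s['eef_rot']).as_euler('xyz'),s['grip_width'],s['ft_force'])
E
```

```text
23.8 [0.47429074 0.35873547 0.0737652 ] [-3.14147874e+00 -9.53458631e-05 -2.62954339e-01] 0.013518325069624052 [-0.06588655 -0.60910359  3.29249098]
```

>>> move_arm:
  rows:
    - [0, 0, -0.015, 0]
    - [0, 0, -0.03, 0]
    - [0, 0, -0.04, 0]
    - [0, 0, -0.04, 0]
    - [0, 0, -0.04, 0]
    - [0, 0, -0.02, 0]
    - [0.01, 0.02, 0, 0]
    - [0.02, 0.037, 0, 0]
    - [0.02, 0.037, 0, 0]
    - [0.02, 0.037, 0, 0]

```text
t: 24.8
ee_pos: [0.5078, 0.2125, 0.2598]
eef_rot: [0.991, -0.131, 0.0, -0.0]
ft_force: [0.1, -0.3, 0.0]
grip_width: 0.014
```

>>> move_arm:
  rows:
    - [0.02, 0.037, 0, 0]
    - [0.02, 0.037, 0, 0]
    - [0.02, 0.037, 0, 0]
    - [0.02, 0.037, 0, 0]
    - [0.018, 0.038, 0, 0]
    - [0, 0, 0, 0.081]
    - [0, 0, 0, 0.081]
    - [0, 0, 0, 0]
    - [0, 0, 0, 0]

```text
t: 25.7
ee_pos: [0.554, 0.0092, 0.2592]
eef_rot: [0.978, -0.21, 0.0, -0.0]
ft_force: [1.0, -0.6, -0.1]
grip_width: 0.0137
```

```bash
python3 - <<'E'
from h import *
f=grab('wrist','w9');grab('scene','c9');s=status.read_state(); print(s['t'],s['ee_pos'],R.from_quat(s['eef_rot']).as_euler('xyz'),s['grip_width'],s['ft_force'])
E
```

```text
25.8 [0.55400725 0.00931609 0.25900551] [-3.14133269e+00 -1.76929006e-04 -4.22458585e-01] 0.013872597615534839 [-0.01657416 -0.03356381 -1.54270184]
```

View pics/w9.png

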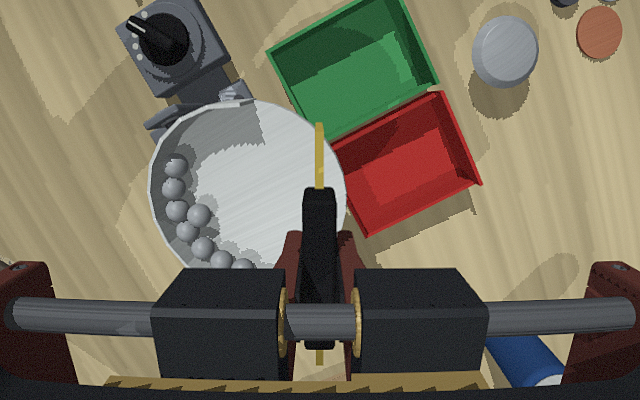

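>>> move_arm:
  rows:
    - [0, 0, 0.02, 0]
    - [0, 0, 0.02, 0]
    - [0, 0, 0.013, 0]
    - [0, 0, 0, 0]
    - [0, 0, 0, 0]

```text
t: 26.3
ee_pos: [0.5539, 0.0091, 0.2058]
eef_rot: [0.978, -0.211, -0.0, 0.0]
ft_force: [-0.8, 0.7, -2.1]
grip_width: 0.0135
```

```bash
python3 - <<'E'
from h import *
import pickle
f=grab('wrist','w10');s=status.read_state(); 
pickle.dump(f,open('F10.pkl','wb'))
print(s['t'],s['ee_pos'],R.from_quat(s['eef_rot']).as_euler('xyz'),s['grip_width'],s['ft_force'])
g=grab('side'); cv2.imwrite('pics/s10.png',cv2.resize(g['pixels'][130:290,200:400,::-1],None,fx=3.5,fy=3.5,interpolation=cv2.INTER_CUBIC))
g=grab('scene'); cv2.imwrite('pics/c10.png',cv2.resize(g['pixels'][140:270,240:420,::-1],None,fx=4.4,fy=4.4,interpolation=cv2.INTER_CUBIC))
E
```

```text
26.35 [0.55406118 0.00923458 0.20613595] [-3.14128847e+00  3.62672090e-04 -4.24717470e-01] 0.013535320341380629 [-1.48760591  2.09901455 -1.60403578]
```

View pics/w10.png

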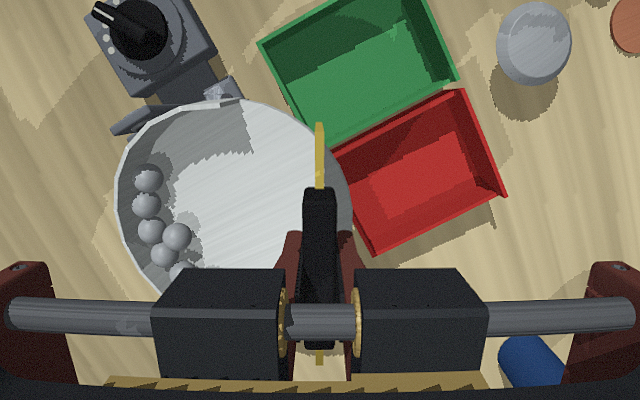

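View pics/s10.png

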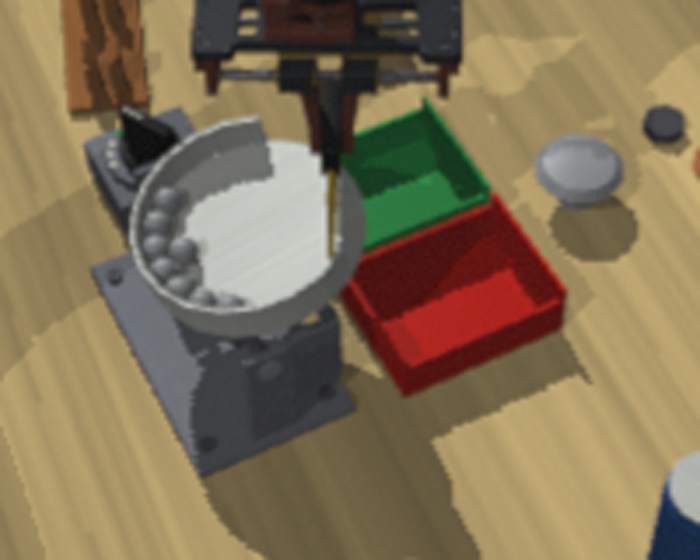

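View pics/c10.png

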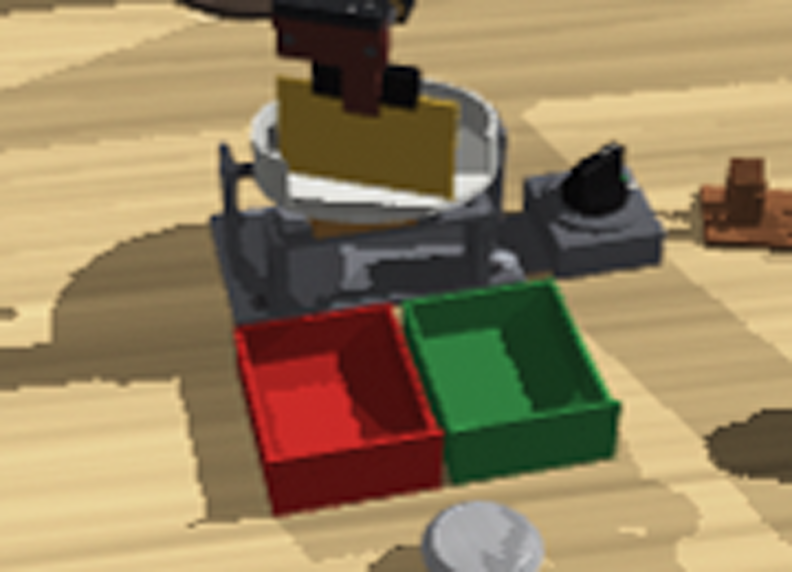

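>>> move_arm:
  rows:
    - [0, 0, 0.006, 0]
    - [0, 0, 0.004, 0]
    - [0, 0, 0.003, 0]
    - [0, 0, 0.003, 0]
    - [0, 0, 0.003, 0]
    - [0, 0, 0, 0]

```text
t: 27.05
ee_pos: [0.5543, 0.0086, 0.1864]
eef_rot: [0.977, -0.211, 0.0, 0.0]
ft_force: [1.9, 0.7, 2.2]
grip_width: 0.0137
```

>>> move_arm:
  rows:
    - [0, 0, 0.003, 0]
    - [0, 0, 0.003, 0]
    - [0, 0, 0.003, 0]
    - [0, 0, 0, 0]
    - [0, 0, 0, 0]

```text
t: 27.55
ee_pos: [0.5538, 0.0088, 0.1774]
eef_rot: [0.977, -0.211, -0.0, 0.0]
ft_force: [1.8, 1.1, 2.4]
grip_width: 0.0137
```

```bash
python3 - <<'E'
from h import *
import pickle
f=grab('wrist','w11');s=status.read_state(); 
print(s['t'],s['ee_pos'],R.from_quat(s['eef_rot']).as_euler('xyz'),s['grip_width'],s['ft_force'],s['moment'])
g=grab('scene'); cv2.imwrite('pics/c11.png',cv2.resize(g['pixels'][140:270,240:420,::-1],None,fx=4.4,fy=4.4,interpolation=cv2.INTER_CUBIC))
E
```

```text
27.6 [0.55381489 0.00881163 0.17752001] [ 3.14114232e+00  5.19309653e-04 -4.25003741e-01] 0.013702920161537612 [ 1.57210136 -0.11185343  2.50471838] [ 0.24374267 -0.29238276 -0.086493  ]
```

View pics/w11.png

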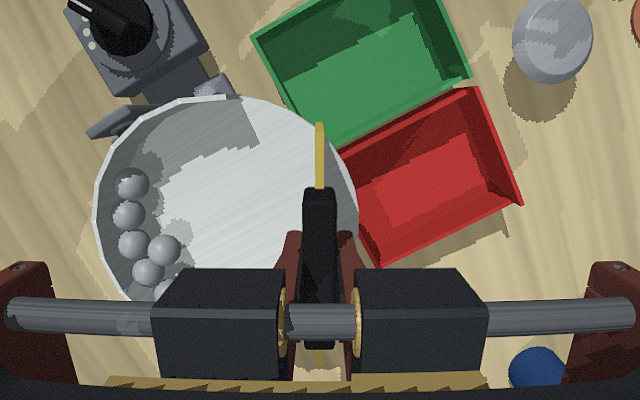

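View pics/c11.png

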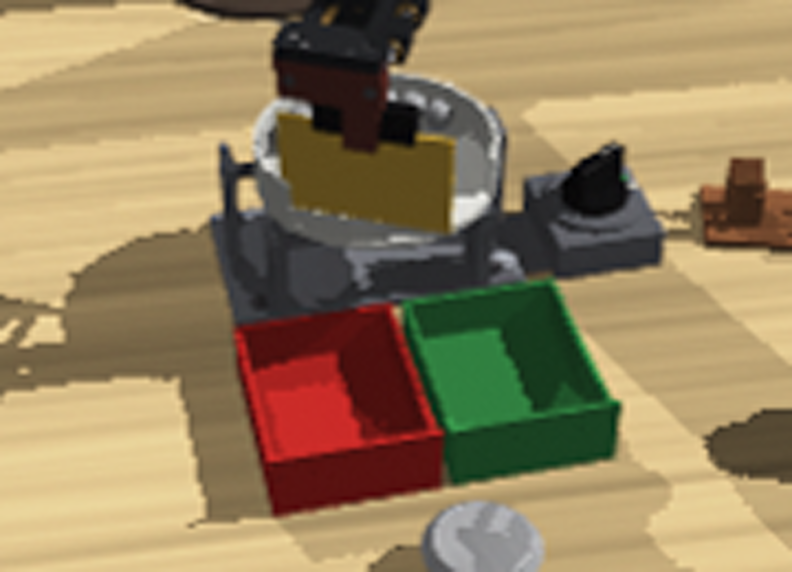

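>>> move_arm:
  rows:
    - [0, 0, 0.003, 0]
    - [0, 0, 0.002, 0]
    - [0, 0, 0.002, 0]
    - [0, 0, 0.002, 0]
    - [0, 0, 0.002, 0]
    - [0, 0, 0.001, 0]
    - [0, 0, 0.001, 0]
    - [0, 0, 0.001, 0]
    - [0, 0, 0, 0]

```text
t: 28.55
ee_pos: [0.5546, 0.0091, 0.1638]
eef_rot: [0.978, -0.211, 0.001, -0.0]
ft_force: [3.4, 0.4, 3.4]
grip_width: 0.0139
```

```bash
cat > look.py <<'E'
from h import *
import sys
n=sys.argv[1]
f=grab('wrist','w'+n);s=status.read_state(); 
print(s['t'],s['ee_pos'],R.from_quat(s['eef_rot']).as_euler('xyz'),s['grip_width'],s['ft_force'],s['moment'])
g=grab('scene'); cv2.imwrite('pics/c%s.png'%n,cv2.resize(g['pixels'][140:270,240:420,::-1],None,fx=4.4,fy=4.4,interpolation=cv2.INTER_CUBIC))
E
python3 look.py 12
```

```text
28.6 [0.55444242 0.00904295 0.16371891] [-3.14128107e+00 -6.83813348e-04 -4.24654840e-01] 0.01384118571729967 [3.92513029 0.87935604 3.00392832] [ 0.08542463 -0.84438924  0.15942839]
```

View pics/w12.png

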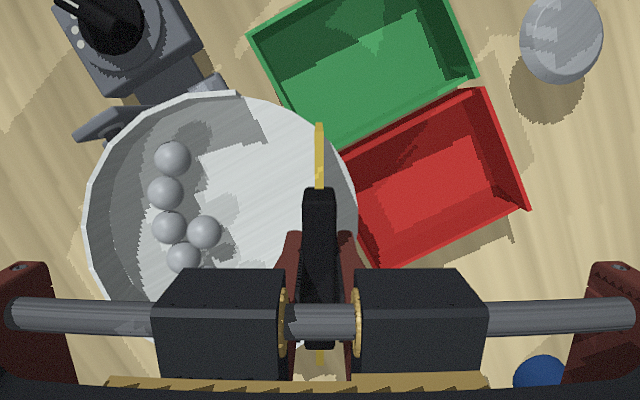

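View pics/c12.png

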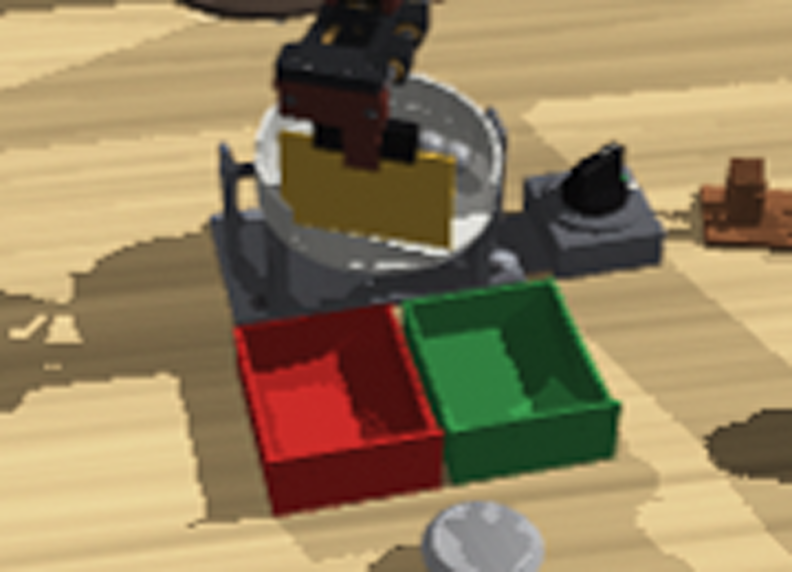

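>>> move_arm:
  rows:
    - [0, 0, 0, 0]
    - [0, 0, 0, 0]
    - [0, 0, 0, 0]
    - [0, 0, 0, 0]
    - [0, 0, 0, 0]

```text
t: 29.15
ee_pos: [0.5536, 0.0087, 0.1634]
eef_rot: [0.977, -0.211, -0.0, 0.0]
ft_force: [1.1, -0.3, 0.6]
grip_width: 0.0137
```

```bash
python3 look.py 13
```

```text
29.2 [0.55363145 0.00871907 0.16343764] [ 3.14097270e+00  8.00356900e-04 -4.25198261e-01] 0.01372473007064772 [0.655335   0.30462162 1.60211436] [-0.16274944 -0.0562587   0.01854523]
```

View pics/w13.png

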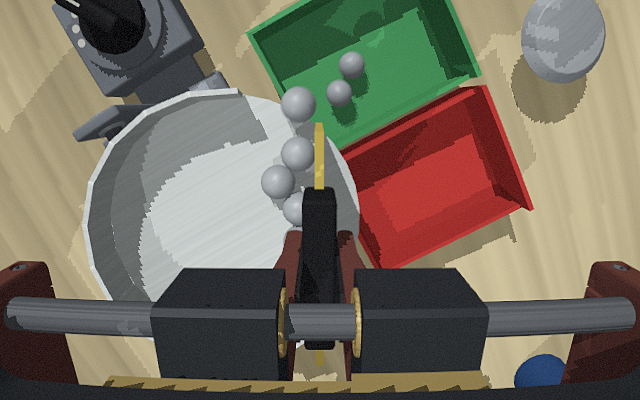

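View pics/c13.png

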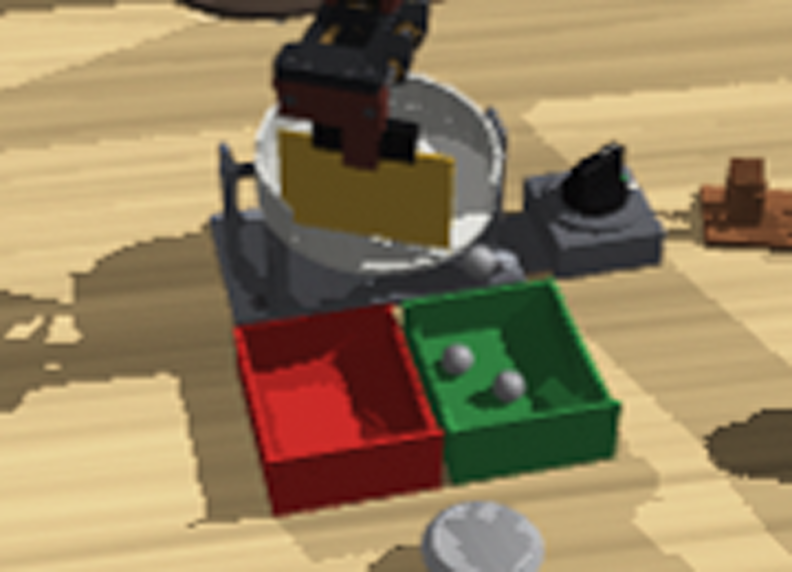

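>>> move_arm:
  rows:
    - [0, 0, 0.001, 0]
    - [0, 0, 0.001, 0]
    - [0, 0, 0.001, 0]
    - [0, 0, 0.001, 0]
    - [0, 0, 0, 0]
    - [0, 0, 0, 0]
    - [0, 0, 0, 0]

```text
t: 29.95
ee_pos: [0.5539, 0.0088, 0.1596]
eef_rot: [0.977, -0.211, -0.0, 0.0]
ft_force: [-0.7, 0.4, 2.3]
grip_width: 0.0136
```

```bash
python3 look.py 14
```

```text
30.0 [0.5539211  0.0088508  0.15962406] [ 3.14138034e+00  2.73797517e-04 -4.25106690e-01] 0.01394846190765424 [-0.74482308 -0.00399487  2.43505006] [-0.44167008  0.31894429 -0.01911545]
```

View pics/w14.png

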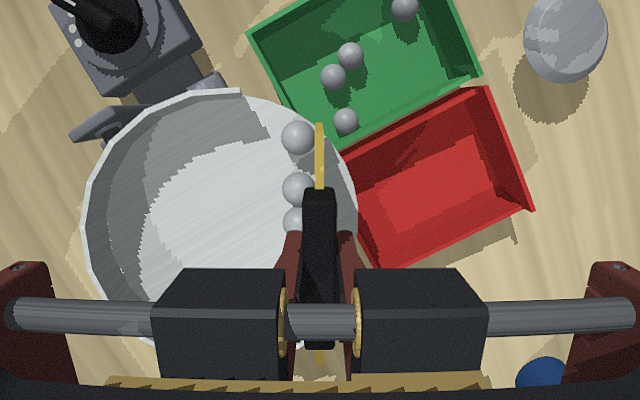

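View pics/c14.png

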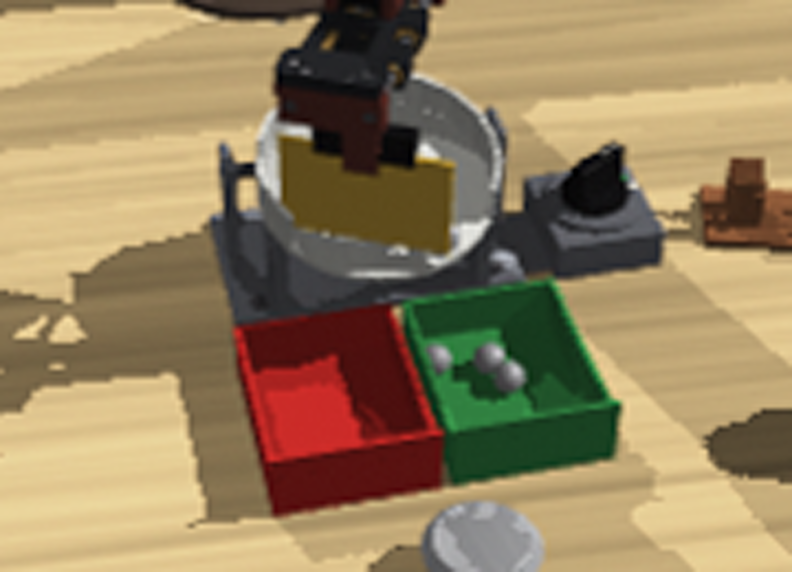

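Going well: four in green, the rest queued along the card. Wait.

>>> move_arm:
  rows:
    - [0, 0, 0.001, 0]
    - [0, 0, 0.001, 0]
    - [0, 0, 0, 0]
    - [0, 0, 0, 0]
    - [0, 0, 0, 0]
    - [0, 0, 0, 0]
    - [0, 0, 0, 0]
    - [0, 0, 0, 0]
    - [0, 0, 0, 0]

```text
t: 30.95
ee_pos: [0.5541, 0.0089, 0.1577]
eef_rot: [0.978, -0.211, 0.0, -0.0]
ft_force: [-1.1, -1.2, 3.7]
grip_width: 0.0139
```

```bash
python3 look.py 15
```

```text
31.0 [0.55408093 0.00889566 0.15768463] [ 3.14156631e+00 -5.82868088e-05 -4.24987623e-01] 0.013808075304028155 [-1.01394034 -0.95217547  3.26076214] [-0.4949973   0.53664215 -0.08985554]
```

View pics/w15.png

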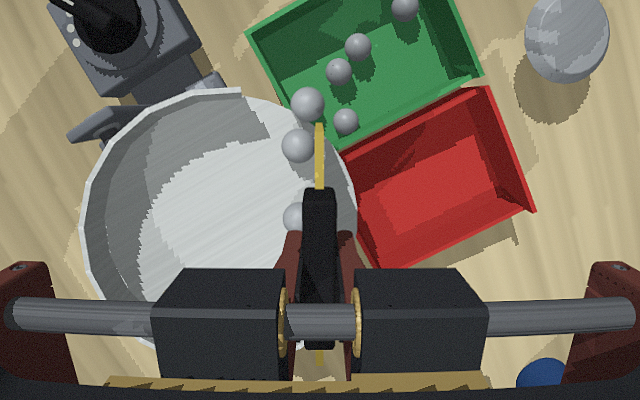

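View pics/c15.png

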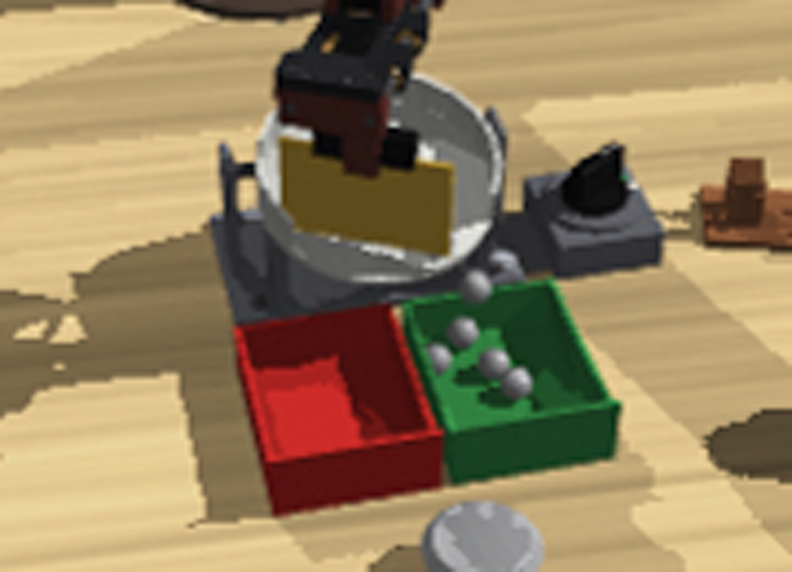

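>>> move_arm:
  rows:
    - [0, 0, 0.001, 0]
    - [0, 0, 0, 0]
    - [0, 0, 0, 0]
    - [0, 0, 0, 0]
    - [0, 0, 0, 0]
    - [0, 0, 0, 0]
    - [0, 0, 0, 0]
    - [0, 0, 0, 0]
    - [0, 0, 0, 0]
    - [0, 0, 0, 0]

```text
t: 32.05
ee_pos: [0.5541, 0.0089, 0.1567]
eef_rot: [0.978, -0.211, 0.0, -0.0]
ft_force: [-2.1, -0.9, 4.6]
grip_width: 0.0141
```

>>> move_arm:
  rows:
    - [0, 0, 0, 0]
    - [0, 0, 0, 0]
    - [0, 0, 0, 0]
    - [0, 0, 0, 0]
    - [0, 0, 0, 0]
    - [0, 0, 0, 0]
    - [0, 0, 0, 0]
    - [0, 0, 0, 0]
    - [0, 0, 0, 0]
    - [0, 0, 0, 0]

```text
t: 33.05
ee_pos: [0.5541, 0.0089, 0.1567]
eef_rot: [0.978, -0.211, 0.0, -0.0]
ft_force: [-1.3, -1.4, 5.7]
grip_width: 0.0136
```

```bash
python3 look.py 16; python3 - <<'E'
from h import *
g=grab('side'); cv2.imwrite('pics/s16.png',cv2.resize(g['pixels'][130:290,200:400,::-1],None,fx=3.5,fy=3.5,interpolation=cv2.INTER_CUBIC))
E
```

```text
33.1 [0.55409528 0.0089341  0.15666758] [-3.14153465e+00 -4.86252643e-05 -4.25006685e-01] 0.013777909142770871 [-1.59352508 -1.36616372  4.51364547] [-0.48407267  0.60452515 -0.06286406]
```

View pics/w16.png

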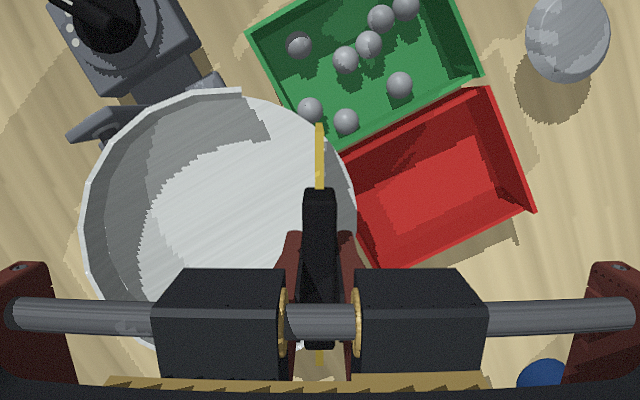

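View pics/c16.png

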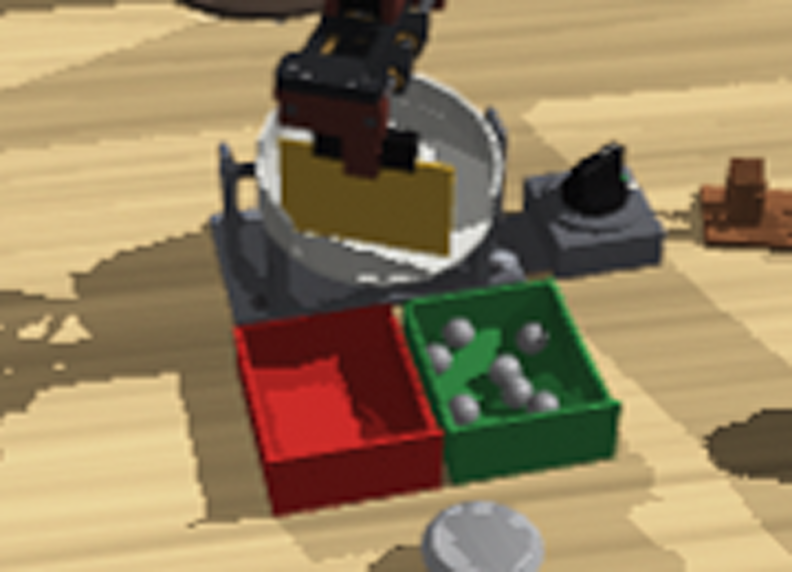

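View pics/s16.png

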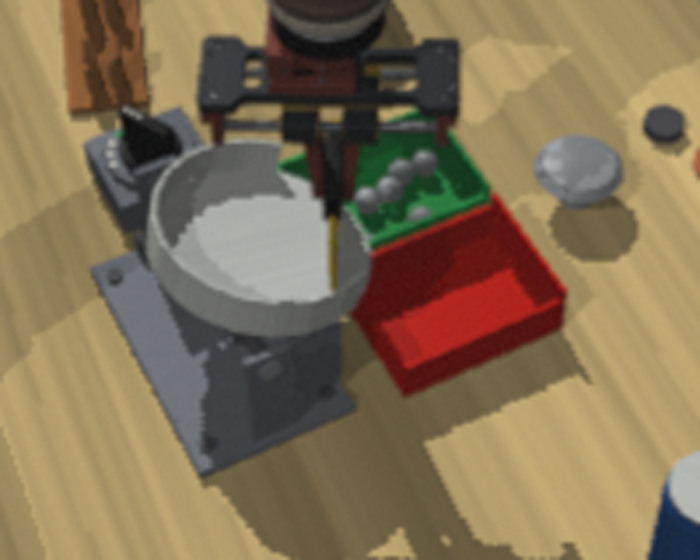

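>>> move_arm:
  rows:
    - [0, 0, -0.004, 0]
    - [0, 0, -0.006, 0]
    - [0, 0, -0.008, 0]
    - [0, 0, -0.01, 0]
    - [0, 0, -0.015, 0]
    - [0, 0, -0.03, 0]
    - [0, 0, -0.03, 0]
    - [0, 0, 0, -0.081]
    - [0, 0, 0, -0.081]
    - [0, 0, 0, 0]

```text
t: 34.2
ee_pos: [0.5542, 0.0092, 0.2604]
eef_rot: [0.991, -0.13, 0.001, -0.0]
ft_force: [-0.2, 0.1, -1.3]
grip_width: 0.0132
```

>>> move_arm:
  rows:
    - [-0.015, -0.03, 0, 0]
    - [-0.02, -0.037, 0, 0]
    - [-0.02, -0.037, 0, 0]
    - [-0.02, -0.037, 0, 0]
    - [-0.02, -0.037, 0, 0]
    - [-0.02, -0.037, 0, 0]
    - [-0.02, -0.037, 0, 0]
    - [-0.02, -0.037, 0, 0]
    - [-0.013, -0.028, 0, 0]
    - [0, 0, 0, 0]

```text
t: 35.2
ee_pos: [0.4715, 0.3642, 0.2592]
eef_rot: [0.992, -0.129, -0.001, -0.001]
ft_force: [-0.3, 0.4, -1.4]
grip_width: 0.0135
```

```bash
python3 look.py 17; python3 - <<'E'
from h import *
g=grab('side'); cv2.imwrite('pics/s17.png',cv2.resize(g['pixels'][60:260,180:400,::-1],None,fx=3,fy=3,interpolation=cv2.INTER_CUBIC))
s=status.read_state(); print(s['ee_pos'])
g=grab('scene'); cv2.imwrite('pics/c17.png',cv2.resize(g['pixels'][120:270,300:480,::-1],None,fx=4,fy=4,interpolation=cv2.INTER_CUBIC))
E
```

```text
35.25 [0.47286172 0.36118736 0.25919087] [ 3.14153442e+00  1.02742746e-03 -2.60887288e-01] 0.013646260516896746 [ 0.14217326 -1.54505623 -0.86402591] [-0.03597273  0.00298908  0.02875498]
[0.47448651 0.3579225  0.25946138]
```

View pics/w17.png

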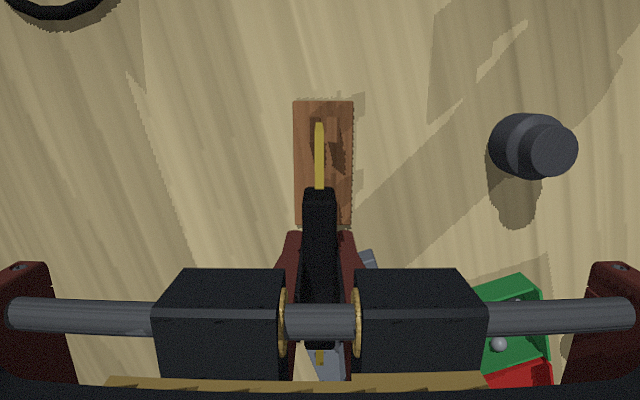

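View pics/c17.png

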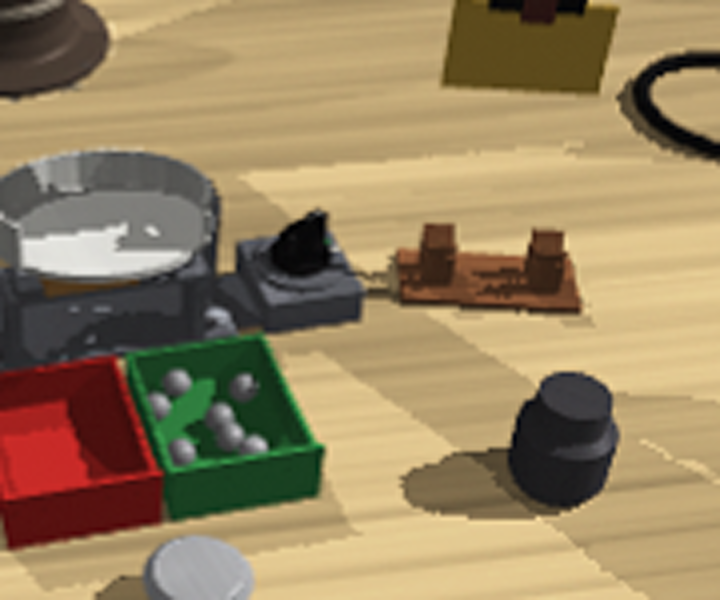

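View pics/s17.png

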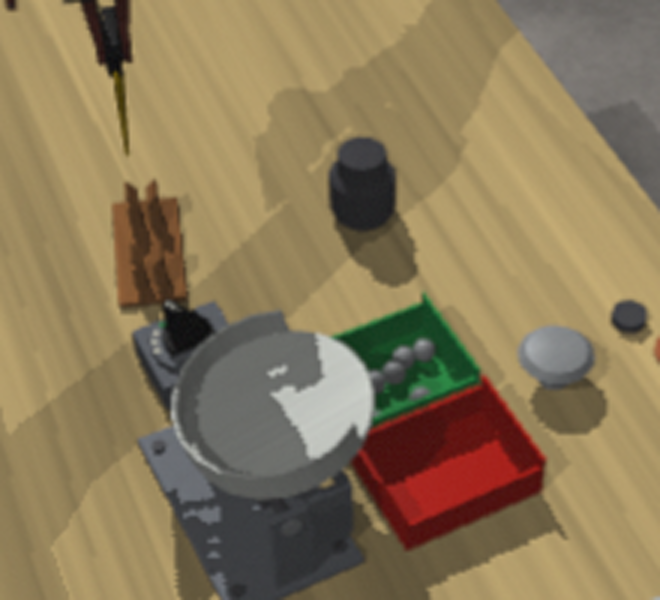

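>>> move_arm:
  rows:
    - [0, 0, 0.04, 0]
    - [0, 0, 0.04, 0]
    - [0, 0, 0.02, 0]
    - [0, 0, 0, 0]
    - [0, 0, 0, 0]
    - [0, 0, 0, 0]

```text
t: 36.0
ee_pos: [0.4755, 0.3588, 0.1615]
eef_rot: [0.991, -0.132, 0.001, -0.001]
ft_force: [0.9, 0.3, -0.7]
grip_width: 0.0139
```

```bash
python3 look.py 18
```

```text
36.05 [0.47538862 0.3589807  0.16154763] [-3.13913260e+00 -1.78978936e-03 -2.63923699e-01] 0.013644201653230112 [ 0.1599272  -0.3067401  -0.19779926] [ 0.03596079  0.0505452  -0.04934571]
```

View pics/w18.png

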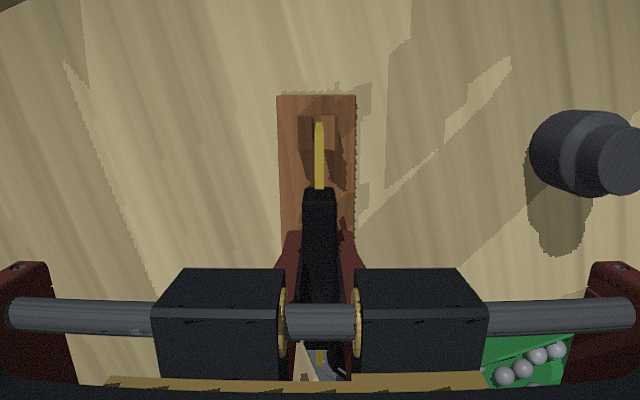

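>>> move_arm:
  rows:
    - [-0.001, 0, 0.02, 0]
    - [0, 0, 0.02, 0]
    - [0, 0, 0.015, 0]
    - [0, 0, 0.01, 0]
    - [0, 0, 0.01, 0]
    - [0, 0, 0.006, 0]
    - [0, 0, 0, 0]
    - [0, 0, 0, 0]

```text
t: 36.9
ee_pos: [0.4736, 0.3592, 0.0791]
eef_rot: [0.991, -0.131, 0.0, -0.0]
ft_force: [0.7, -0.1, -0.8]
grip_width: 0.0136
```

```bash
python3 look.py 19;  python3 - <<'E'
from h import *
g=grab('scene'); cv2.imwrite('pics/c19.png',cv2.resize(g['pixels'][130:220,370:480,::-1],None,fx=6,fy=6,interpolation=cv2.INTER_CUBIC))
E
```

```text
36.95 [0.47366082 0.35923689 0.07923467] [-3.14083159e+00 -5.34487347e-04 -2.63047481e-01] 0.013554141929552782 [ 0.12346095  0.27886056 -1.06361739] [-0.01001748 -0.01397226 -0.07801765]
```

View pics/c19.png

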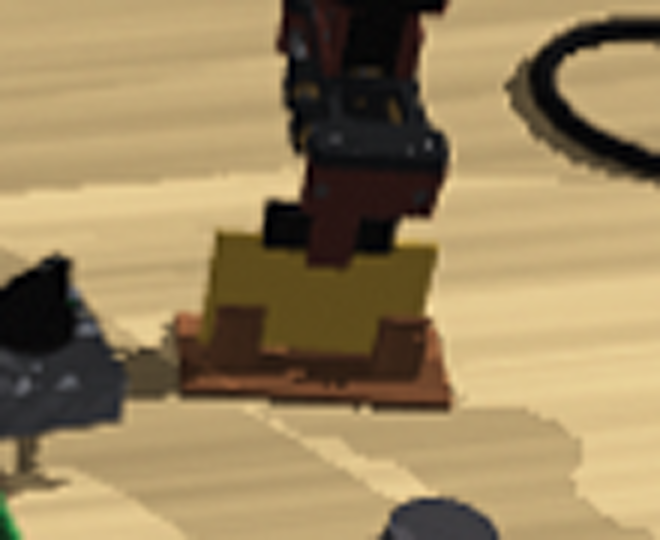

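>>> move_arm:
  rows:
    - [0, 0, 0.002, 0]
    - [0, 0, 0.002, 0]
    - [0, 0, 0.001, 0]
    - [0, 0, 0, 0]
    - [0, 0, 0, 0]

```text
t: 37.55
ee_pos: [0.4733, 0.3589, 0.0738]
eef_rot: [0.991, -0.131, 0.0, 0.0]
ft_force: [-0.5, -0.5, 2.2]
grip_width: 0.0139
```

>>> move_arm:
  rows:
    - [0, 0, 0, 0]
    - [0, 0, 0, 0]
    - [0, 0, 0, 0]
    - [0, 0, 0, 0]
    - [0, 0, 0, 0]
  claw: 0.05

```text
t: 38.05
ee_pos: [0.4733, 0.359, 0.0736]
eef_rot: [0.991, -0.131, 0.0, 0.0]
ft_force: [-0.2, 0.6, -0.4]
grip_width: 0.0486
```

>>> move_arm:
  rows:
    - [0, 0, -0.01, 0]
    - [0, 0, -0.03, 0]
    - [0, 0, -0.04, 0]
    - [0, 0, -0.045, 0]
    - [0, 0, -0.02, 0]
    - [0, 0, 0, 0]
    - [0, 0, 0, 0]

```text
t: 38.75
ee_pos: [0.4732, 0.3589, 0.2191]
eef_rot: [0.991, -0.131, 0.0, -0.0]
ft_force: [0.1, 0.3, -1.1]
grip_width: 0.0499
```

```bash
python3 look.py 20;  python3 - <<'E'
from h import *
g=grab('scene'); cv2.imwrite('pics/c20.png',cv2.resize(g['pixels'][130:220,370:480,::-1],None,fx=6,fy=6,interpolation=cv2.INTER_CUBIC))
E
```

```text
38.8 [0.47281564 0.35858645 0.21799458] [ 3.14071926e+00  6.09582932e-04 -2.62978173e-01] 0.05041103452641881 [-0.5472214  -0.69910386 -0.66812902] [-0.02868045  0.02094177 -0.00697469]
```

View pics/c20.png

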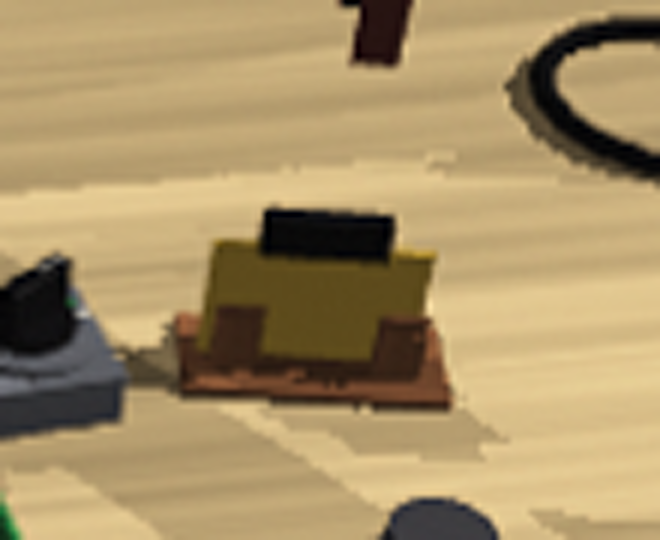

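View pics/w20.png

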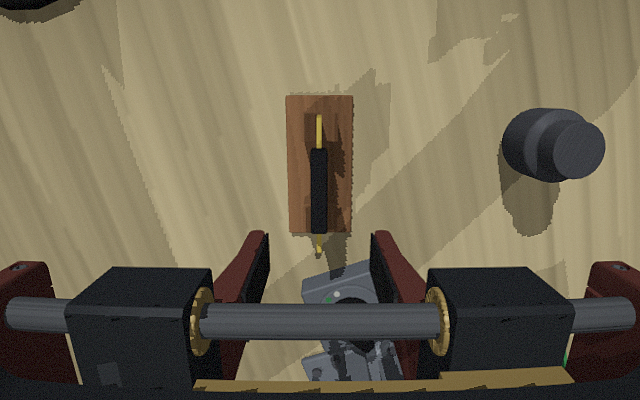

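>>> move_arm:
  rows:
    - [0.0088, 0.039, 0, 0]
    - [0.0088, 0.039, 0, 0]
    - [0.0088, 0.039, 0, 0]
    - [0.0088, 0.0395, 0, 0]
    - [0, 0, 0, -0.14]
    - [0, 0, 0, -0.14]
    - [0, 0, 0, -0.14]
    - [0, 0, 0, -0.14]
    - [0, 0, 0, -0.14]
    - [0, 0, 0, -0.14]
  claw: 0.04

```text
t: 39.9
ee_pos: [0.466, 0.1984, 0.2174]
eef_rot: [0.958, 0.287, -0.001, 0.0]
ft_force: [0.9, 0.4, 0.8]
grip_width: 0.0398
```

>>> move_arm:
  rows:
    - [0, 0, 0.03, -0.02]
    - [0, 0, 0.04, 0]
    - [0, 0, 0.03, 0]
    - [0, 0, 0, 0]
    - [0, 0, 0, 0]

```text
t: 40.4
ee_pos: [0.4662, 0.1985, 0.1183]
eef_rot: [0.956, 0.294, -0.001, 0.0]
ft_force: [0.4, 0.3, 1.0]
grip_width: 0.04
```

```bash
python3 look.py 21
```

```text
40.45 [0.46703154 0.1988807  0.11933723] [ 3.14154056e+00 -2.25006820e-04  5.96972668e-01] 0.04013344510686773 [-0.25092871 -0.0531405   0.13228834] [ 0.03061305 -0.07435245  0.04623118]
```

View pics/w21.png

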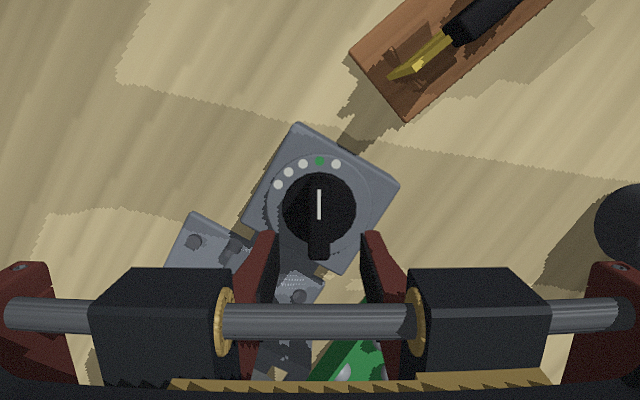

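>>> move_arm:
  rows:
    - [0, 0, 0.02, 0]
    - [0, 0, 0.02, 0]
    - [0, 0, 0.01, 0]
    - [0, 0, 0, 0]
    - [0, 0, 0, 0]

```text
t: 41.0
ee_pos: [0.4672, 0.199, 0.0697]
eef_rot: [0.956, 0.294, 0.001, -0.0]
ft_force: [-0.1, 0.2, 0.5]
grip_width: 0.0401
```

>>> move_arm:
  rows:
    - [0, 0, 0, 0]
    - [0, 0, 0, 0]
    - [0, 0, 0, 0]
    - [0, 0, 0, 0]
  claw: 0.005

```text
t: 41.4
ee_pos: [0.466, 0.1982, 0.069]
eef_rot: [0.956, 0.294, -0.001, 0.0]
ft_force: [-1.5, -0.9, 3.9]
grip_width: 0.0135
```

>>> move_arm:
  rows:
    - [0, 0, 0, -0.117]
    - [0, 0, 0, -0.117]
    - [0, 0, 0, -0.117]
    - [0, 0, 0, -0.117]
    - [0, 0, 0, -0.117]
    - [0, 0, 0, -0.117]
    - [0, 0, 0, -0.117]
    - [0, 0, 0, -0.117]
    - [0, 0, 0, -0.117]
    - [0, 0, 0, 0]

```text
t: 42.4
ee_pos: [0.466, 0.1983, 0.069]
eef_rot: [0.678, 0.735, -0.001, -0.0]
ft_force: [-3.3, -1.6, 6.0]
grip_width: 0.0134
```

```bash
python3 look.py 22
```

```text
42.45 [0.46604186 0.19830784 0.0689681 ] [-3.14043489e+00  3.00388493e-04  1.64989240e+00] 0.013571814979340933 [-3.59732575 -1.24351749  6.13361405] [-0.14081156  0.76608464 -0.23937548]
```

Yaw 1.650, the dial's start angle. Release, lift, check.

>>> move_arm:
  rows:
    - [0, 0, 0, 0]
    - [0, 0, 0, 0]
    - [0, 0, 0, 0]
    - [0, 0, 0, 0]
    - [0, 0, -0.02, 0]
    - [0, 0, -0.04, 0]
    - [0, 0, -0.04, 0]
    - [0, 0, -0.04, 0]
    - [0, 0, 0, 0]
    - [0, 0, 0, 0]
  claw: 0.05

```text
t: 43.5
ee_pos: [0.467, 0.1988, 0.2093]
eef_rot: [0.679, 0.734, 0.001, 0.001]
ft_force: [0.4, 0.6, -1.2]
grip_width: 0.0502
```

```bash
python3 look.py 23; python3 - <<'E'
from h import *
grab('side','s23')
E
```

```text
43.55 [0.46630419 0.19845229 0.20808556] [-3.14130812e+00  3.43582384e-04  1.65005032e+00] 0.05010284423240169 [ 0.23216201 -0.10493406 -0.34711112] [ 0.04387952 -0.07324143 -0.03367231]
```

View pics/w23.png

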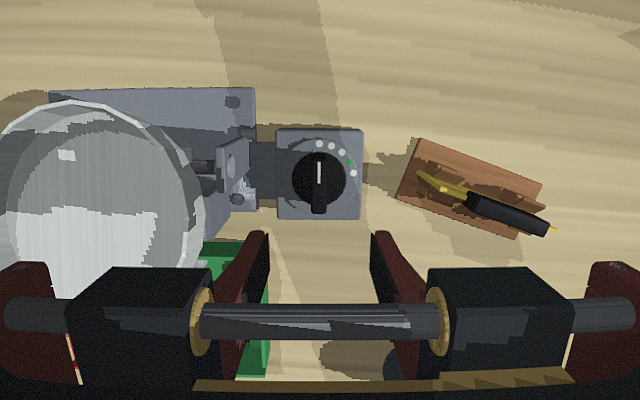

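View pics/s23.png

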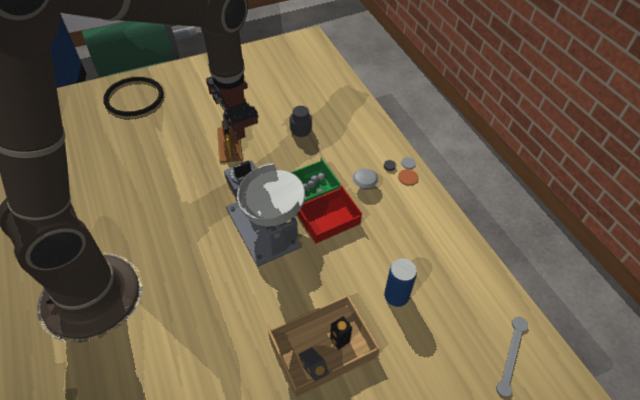

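View pics/c23.png

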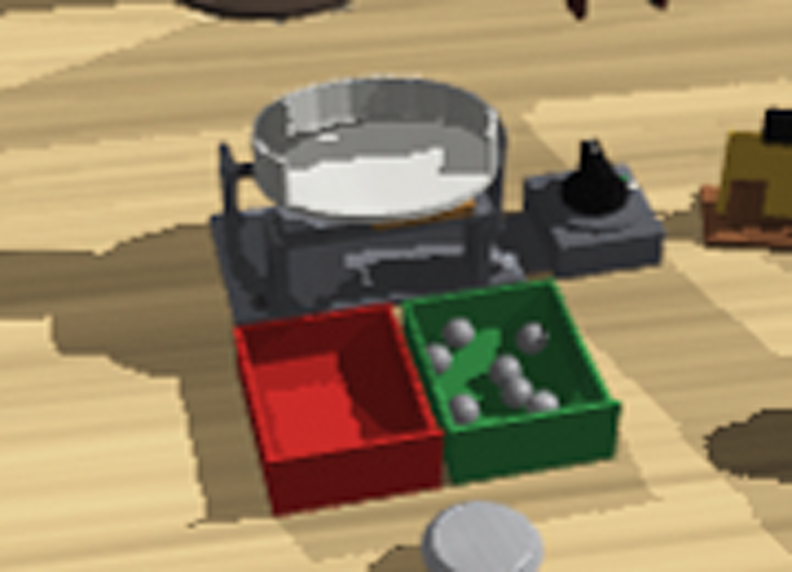

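```bash
python3 - <<'E'
from h import *
g=grab('side'); cv2.imwrite('pics/s24.png',cv2.resize(g['pixels'][290:400,260:390,::-1],None,fx=5,fy=5,interpolation=cv2.INTER_CUBIC))
g=grab('scene'); cv2.imwrite('pics/c24.png',cv2.resize(g['pixels'][160:260,160:260,::-1],None,fx=5,fy=5,interpolation=cv2.INTER_CUBIC))
E
```

```text
(no output)
```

View pics/s24.png

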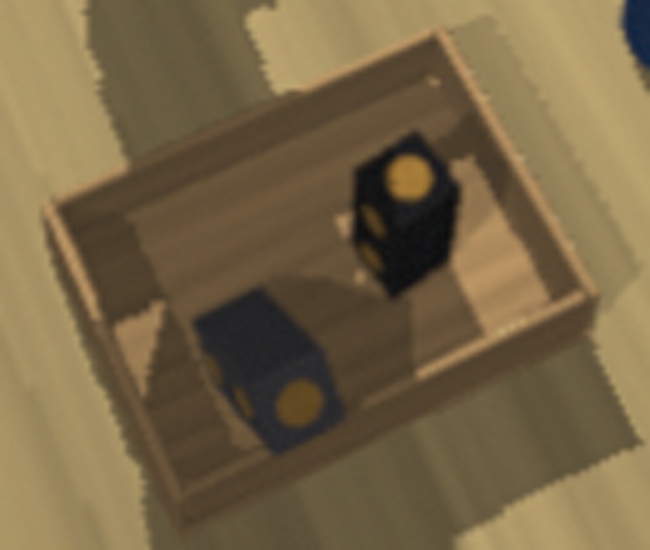

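View pics/c24.png

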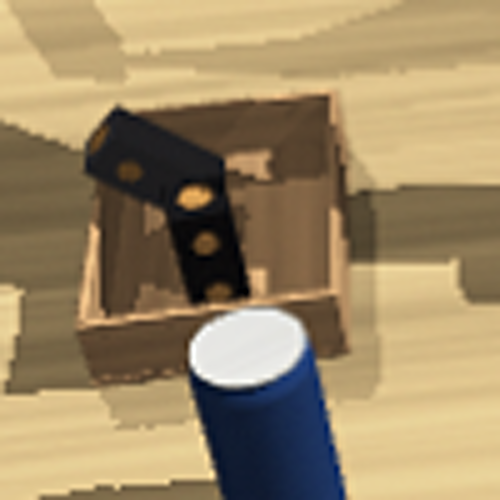

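```bash
python3 - <<'E'
from h import *
s=grab('side'); c=grab('scene')
S=lambda x,y:(260+x/5,290+y/5); C=lambda x,y:(160+x/5,160+y/5)
print('top',tri(s,S(298,403),c,C(99,138)))
print('low corner',tri(s,S(262,290),c,C(224,160)))
for z in (.02,.03,.04,.05): print(z,onz(s,S(195,322),z)[:2],onz(s,S(262,290),z)[:2],onz(s,S(298,403),z)[:2])
import pickle
cv2.imwrite('pics/s25.png',s['pixels'][:,:,::-1])
a=cv2.imread('pics/s23.png').astype(int);b=s['pixels'][:,:,::-1].astype(int)
d=np.abs(a-b).max(2); print(d.max(),d[290:400,260:390].max())
print(status.read_state()['t'])
E
```

```text
top (array([ 0.42622159, -0.42842743,  0.06989644]), np.float64(0.0014754524115193563))
low corner (array([ 0.43402035, -0.36137135,  0.04553833]), np.float64(0.01430970595053536))
0.02 [ 0.40688095 -0.36018846] [ 0.44086291 -0.35880432] [ 0.43470475 -0.41278432]
0.03 [ 0.4054801  -0.36392357] [ 0.43916548 -0.3625515 ] [ 0.43306107 -0.4160604 ]
0.04 [ 0.40407924 -0.36765867] [ 0.43746805 -0.36629869] [ 0.43141738 -0.41933649]
0.05 [ 0.40267839 -0.37139378] [ 0.43577063 -0.37004588] [ 0.4297737  -0.42261257]
44 44
43.85
```

```bash
python3 - <<'E'
from h import *
a=cv2.imread('pics/s23.png').astype(int);b=cv2.imread('pics/s25.png').astype(int)
d=cv2.blur(np.abs(a-b).max(2).astype(np.float32),(5,5)); print(d.max(),d[290:400,260:390].max())
print(workorder.hand_in())
E
```

```text
15.44 15.44
the job is handed in; nothing more can be done
None
```

I ran the whole sequence and handed the job in at about 44 s of the 176 s allowed. `hand_in` gives no verdict, so the result below rests on my last camera checks.

1. **Blocks and dial:** I moved both valve blocks into the crate and turned the dial to its green mark.
2. **Tipping:** I stood the card slantwise (about 0.5 rad) across the bowl's front and tipped the bowl slowly with it. All 8 balls ran out through the gap into the green tray.
3. **Putting back:** The bowl swung back, the card went back into its rack, and I turned the dial back to its start angle.

**Last checks:**
- All 8 balls are in the green tray and none are in the red tray.
- The bowl is empty and at rest.
- The card stands upright in the rack.
- The dial's white line is back on the first dot, and the tool's turn angle matches the start to within 0.005 rad.
- The can, filter housing and strainer look unmoved by eye; I did not measure them.
- The gripper is clear of everything.

**What was not clean:**
- **Grey block:** I stood it upright in the crate, but it was knocked over later while the robot was elsewhere. It now leans against the crate's wall furthest to the robot's right, with its upper end about 70 mm above the table. I put its lower end, which is what is judged, at about (0.42, -0.36, 0.02) m, well inside the limits, so I left it there.
- **Stillness:** Comparing the last two side pictures, taken about 0.3 s apart, the largest difference was in the crate area. By eye the blocks had not moved, so I took it as noise, but I did not confirm that.

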